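Put the edge burnisher into low gear and tidy the slickers

TASK

Get the edge burnisher ready for slow work: first turn its blue speed dial fully anticlockwise to the stop, then ease the red gear lever over onto the spindle gear and rock the black T-handle until the teeth mesh and the lever drops fully home, without forcing the teeth. Lay every wooden edge slicker that is lying on the bench flat in the olive tray (one on another is fine), at any time in the job, and leave the white glue bottle and the yellow wax block where they are.

Things in the scene. Friction and masses are not known exactly. Their poses are not given: they have to be found in the camera images.
- speed_dial (a joint): Speed dial of the edge burnisher (a grey bench machine 110 mm deep, 260 mm wide, with a 28 mm high base). Angle in rad: 0 = fully anticlockwise (seen from above), against its end stop (off); it grows as the dial is turned clockwise, to 2.7 at the other stop. Stiff enough (0.03 N m) to stay where it is left.
- speed_dial_grip (a point): Grip point of the speed dial, on its vertical axis at the height to grip: a blue round dial, 48 mm across, with a raised bar to grip it by (46 mm long, 14 mm wide, 40 to 72 mm above the bench); the bar lies along this point's own x axis, which turns with the dial. The dial is at the left end of the burnisher (its own +y).
- lever_angle (a joint): Gear lever; tilts about a level axis 100 mm above the bench. Rad: -0.35 = out of gear, against its stop, knob leaning towards the spindle (as found); 0 upright; +0.40 = fully home, knob leaning away, tooth deep in a gap of the spindle gear. It falls to the side it leans to: past upright it bears on the gear by its own weight, rests at about 0.18 on a tooth tip and drops in as a gap comes round.
- lever_knob (a point): Centre of the red ball knob (32 mm) on top of the gear lever, 105 mm above the lever's axis, on an 11 mm rod. As found it stands about 50 mm from the spindle axis on the burnisher's own -y side, about 200 mm above the bench; to engage it is moved to the burnisher's own -y, away from the spindle (40 mm to upright).
- gear_lever: The gear lever: 11 mm steel rod with a red ball knob on top and, below its axis, an arm with one brass tooth 8.5 mm wide that faces the spindle gear. Origin on its tilt axis.
- spindle: Upright spindle with an eight-tooth gear (92 mm across, teeth 16.5 mm wide, 12 mm deep) and a black T-handle on top to turn it by. Origin on its axis, 34 mm above the bench. Turns easily either way (0.04 N m) and stays where left; tooth pitch 0.785 rad: a gap is within 0.6 rad either way, where unknown. The lever goes home only within 0.03 rad of mid-gap, then holds the spindle.
- spindle_grip (a point): Centre of the black T-handle bar on top of the spindle: 70 mm long along this point's own x axis, 18 mm wide, 32 mm high, its centre 118 mm above the bench. It turns with the spindle.
- burnisher: The edge burnisher's fixed grey base. Origin on the bench under the spindle axis; own +y points to the dial (axis 100 mm away), own -y to the gear lever (its tilt axis 84 mm away, along own x), -x is its front.
- tray: Olive leather valet tray, fixed, 142 mm (own x) by 296 mm (own y), walls 30 mm high and about 10 mm thick, clear inside 110 x 264 mm; what is in it rests at bench level. Origin at the centre of its underside.
- glue: White glue bottle with a red nozzle, 44 mm across, 133 mm high, standing beyond the burnisher's left end. Bystander. Origin at the centre of its underside.
- wax: Yellow wax block, 31 x 46 x 19 mm, on the bench near the robot. Bystander. Origin at the centre of its underside.
- slicker0_mid (a point): Centre (half-way up, 8 mm above the bench) of a loose hardwood edge slicker: a block 23 mm wide (own x), 90 mm long (own y), 16 mm high, about 30 g, lying flat on the bench. Three or four slickers are there; an absent one reads None.
- slicker1_mid (a point): Centre (half-way up, 8 mm above the bench) of a loose hardwood edge slicker: a block 23 mm wide (own x), 90 mm long (own y), 16 mm high, about 30 g, lying flat on the bench. Three or four slickers are there; an absent one reads None.
- slicker2_mid (a point): Centre (half-way up, 8 mm above the bench) of a loose hardwood edge slicker: a block 23 mm wide (own x), 90 mm long (own y), 16 mm high, about 30 g, lying flat on the bench. Three or four slickers are there; an absent one reads None.
- slicker3_mid (a point): Centre (half-way up, 8 mm above the bench) of a loose hardwood edge slicker: a block 23 mm wide (own x), 90 mm long (own y), 16 mm high, about 30 g, lying flat on the bench. Three or four slickers are there; an absent one reads None.
Mind the look-alikes: they are no part of the job. Leave any orange look-alike of the part that bears slicker1_mid alone.

How it is judged (in metres and radians):
On the way, in this order (a step that is already met when the one before it is completed fails the run):
1. the speed dial is fully anticlockwise at its stop, the lever still out of gear (value of joint each of speed_dial, lever_angle below 0.1 rad), for 0.2 s.
2. the teeth mesh: the lever has dropped fully home (value of joint lever_angle above 0.36 rad and value of joint speed_dial below 0.1 rad), for 0.2 s.
At the end, for the whole second after the job is handed in: Dial within 0.1 rad of its anticlockwise stop; gear lever beyond 0.36 rad (home is 0.40); every slicker present at rest in the tray, flat within 0.25 rad, its centre within 50 mm (across) and 125 mm (along) of the tray's middle and under 35 mm above the bench (all of step 2 and x of slicker0_mid in the frame of tray between -0.05 and 0.05 m and y of slicker0_mid in the frame of tray between -0.125 and 0.125 m and height (world z) of each of slicker0_mid, slicker1_mid, slicker2_mid, slicker3_mid below 0.035 m and angle between slicker0_mid's own y axis and vertical between 1.32 and 1.82 rad and linear speed of each of slicker0, slicker1, slicker2, slicker3 below 0.02 m/s and x of slicker1_mid in the frame of tray between -0.05 and 0.05 m and y of slicker1_mid in the frame of tray between -0.125 and 0.125 m and angle between slicker1_mid's own y axis and vertical between 1.32 and 1.82 rad and x of slicker2_mid in the frame of tray between -0.05 and 0.05 m and y of slicker2_mid in the frame of tray between -0.125 and 0.125 m and angle between slicker2_mid's own y axis and vertical between 1.32 and 1.82 rad and x of slicker3_mid in the frame of tray between -0.05 and 0.05 m and y of slicker3_mid in the frame of tray between -0.125 and 0.125 m and angle between slicker3_mid's own y axis and vertical between 1.32 and 1.82 rad); the robot touches nothing.
It fails at once if the lever's tooth and the gear are forced together with more than 40 N (contact force between gear_lever and spindle above 40 N).
It fails at once if the glue bottle is moved more than 30 mm (distance of glue from where it was at the start of the episode above 0.03 m).
It fails at once if the wax block is moved more than 30 mm (distance of wax from where it was at the start of the episode above 0.03 m).
Of slicker0, slicker1, slicker2, slicker3 only 3 to 4 are there at a start; the rules pass over those that are not, and their reading is None.
At some moment in a run one of slicker0, slicker1, slicker2, slicker3 may be knocked a few centimetres aside while the robot is not near it.
Once in a run the grip may slacken for a moment while it holds something.
It also fails if it takes over 210 s, if anything falls off the work surface, if the arm or the gripper's body presses on something with over 40 N, if the wrist force passes 120 N, or if a joint passes its speed limit or range.

ROBOT

A 6-joint arm with a two-finger parallel gripper is mounted at the origin on a cart in front of the work surface, level with it; the furniture and walls round the work are solid. World frame = base frame: x ahead of the robot, y to its left, z up, the work surface at z = 0. Lengths are in mm, angles in rad, forces in N, time in s.
With the tool pointing down it reaches from about 350 to 775 mm from the base axis. Payload 7.3 kg.
Tool frame: the origin (TCP) lies at the very end of the fingers, on their centre line; the grasp point (between the pads) lies 19 mm behind it; z points along the fingers, y is the line along which they close (so a half turn about z gives the same grasp; the last joint's range is limited). The gripper opens to 92 mm and grips with 3 to 60 N. Pads are 19 mm wide; open, the fingers measure 130 mm over their backs; the gripper's body (75 mm by 190 mm) begins 47 mm behind the grasp point.
Start: joints at [-1.472, 0.342, 1.524, -0, 1.275, -0.146], TCP at [127.262, -509.362, 226.741] pointing down, gripper open.
Joint ranges: [-2.53, 2.53], [-0.77, 2.02], [0.04, 2.7], [-1, 4.14], [0.28, 2.66], [-3.11, 3.11]. Speed limits (rad/s): [2.57, 2.57, 3.14, 3.14, 3.14, 3.14].

INTERFACE

Orientations are given as [roll, pitch, yaw] about the fixed x, y, z axes, in that order (R = Rz(yaw) Ry(pitch) Rx(roll)).
In Python, from plant import bot gives the robot as it stands.
- The arm moves only by the tool jog_arm, never from a script. Its argument "targets" is a list of rows, each an object with "xyz": the shift along the tool's x, y, z as a fraction of full scale, a list of three; "spin": the turn about the tool's z as a fraction of full scale. In form: [{"xyz": [x, y, z], "spin": spin}, ...]. A call has exactly 10 rows; each row shifts and turns the commanded pose from where the row before left it, along the tool's axes as they then stand; what a row does not reach is not made up. Full scale, the value 1, is 80 mm for a shift and 0.1 rad for a turn. A row lasts 1/8 s, in which the tool goes at most 62.5 mm and 10.7 degrees, less where a joint would pass 70% of its speed; a pose out of reach is approached as far as the arm can. A call with a number of a shift or a turn outside -1 to 1 is refused whole. A call with a gripper value outside its range is refused whole. "gripper" is the opening in per cent of the stroke, from 0 (shut) to 100 (fully open), set as the call begins (left out, the last holds). The fingers move at their own pace and stop on an object; the grip force is fixed at half the most. Time passes only in rows, so rows that do not move let the fingers close, or fill a call up. It gives the time, the measured TCP pose, the force, the opening and the grip force at its end, in the units of the state.
- bot.get_obs(): the state, without advancing time (a new reading comes with each control period).
- bot.capture(name): name is "scene" or "side" or "wrist"; returns the picture (400x640x3 uint8, blue, green, red); there is no depth.
- bot.get_calibration(name): a dict with "vfov" (degrees; the focal length in pixels is half the picture's height over the tangent of half this angle, whatever the lens; pixels are square), "cx", "cy" (the principal point, pixels), "eye" and "rotation" of the camera in the world. Camera axes: x right, y down, z forward; pixel columns grow to the right and rows downward; lengths in mm; the calibration is good to about 2 mm. A picture is of the moment at which its call begins: read the wrist's pose just before it. get_calibration takes no time and is no camera call; for the wrist camera it gives the pose at the moment of the call.
- bot.close_job(): hands the job in; it is judged then, once.
The state is a dict: "time": time; "joint_positions": joint angles; "dq": joint speeds; "tau": joint torques, N m; "tool_pos": TCP position; "tcp_rot": TCP orientation; "contact_force": force on the tool from outside, world axes, zero at the start; "moment": the same for the moment, N m; "grip_width": finger opening in mm; "finger_force": force on a finger pad.
Only numpy, scipy, OpenCV 4.12 (cv2) and the standard library are available. Lean on these libraries where they do the work, as an engineer would, in place of code of your own. Each camera call takes 0.05 s, during which the arm holds its last target. There are 200 camera calls.

## Working session

There is one attempt and no reset: what is moved stays moved. The work goes in short steps, Python scripts to look and compute and a tool call to move; the robot and the scene stay as the last step left them, time stands still between calls to the robot, and variables do not carry over. Pictures are saved under pics/ and viewed, at most 14 in all, crops included, and the job is handed in when it is done.

Besides the shell and the picture viewer there is one more tool, called as name(argument=value, ...) on one line, values as JSON. jog_arm: Moves the arm, as the interface text tells. Shift numbers are shares of 80 mm and turn numbers shares of 0.1 rad, none past 1 either way. Its arguments: {"type":"object","properties":{"targets":{"type":"array","items":{"type":"object","properties":{"xyz":{"type":"array","items":{"type":"number"}},"spin":{"type":"number"}}}},"gripper":{"type":"number"}},"required":["targets"]}

```bash
mkdir -p pics; ls
python3 - <<'E'
from plant import bot
import cv2
for n in("scene","side"):
    c=bot.get_calibration(n); print(n,c)
    cv2.imwrite(f"pics/{n}0.png",bot.capture(n))
print(bot.get_obs())
E
```

```text
pics
scene {'vfov': 57.97214038055526, 'cx': 312.33430364411697, 'cy': 200.649633174558, 'eye': array([-160.17961786,  585.40330971,  619.80085073]), 'rotation': array([-2.17757844,  0.01430973, -2.13732941])}
side {'vfov': 57.685064734364055, 'cx': 324.76415854929286, 'cy': 196.04450957068397, 'eye': array([ 462.61425196, -527.36072345,  758.6730393 ]), 'rotation': array([-2.27100662,  0.005084  ,  0.04699085])}
{'time': 0.1, 'joint_positions': array([-1.47199631e+00,  3.42611190e-01,  1.52487356e+00, -3.43256928e-05,
        1.27538922e+00, -1.46029206e-01]), 'dq': array([-0.00135719, -0.00091561, -0.00230751,  0.00070342, -0.00026759,
        0.00057922]), 'tau': array([ 1.02080186e-03, -4.32004988e+01, -2.44693226e+01,  7.18912901e-02,
        5.26107650e-02, -4.73700993e-05]), 'tool_pos': array([ 127.21774071, -509.003481  ,  226.1529095 ]), 'tcp_rot': array([-3.14032020e+00, -1.53969057e-04,  2.44839140e-01]), 'contact_force': array([-0.45937562,  0.48967825, -0.37645326]), 'moment': array([-0.04389736, -0.00649553,  0.00190442]), 'finger_force': 0.0, 'grip_width': 91.79537857178433}
```

View pics/scene0.png

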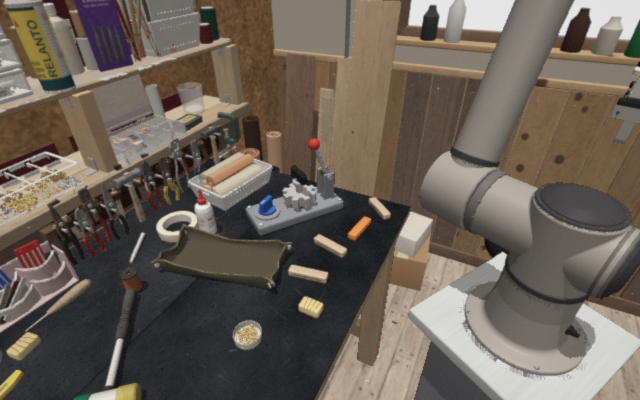

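View pics/side0.png

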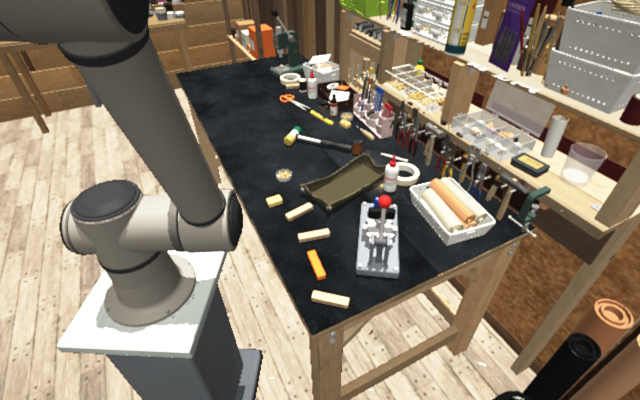

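The scene view shows wooden slickers at (308,273), (330,245) and (379,208), with the orange look-alike at (360,229). The dial is at (267,207), the red knob at (314,144), the tray at (225,255), the glue bottle at (204,212) and the wax at (311,307). The side view shows the same slickers at (300,212), (314,235) and (330,299), and the knob at (385,201).

```bash
cat > h.py <<'E'
import numpy as np, cv2
from scipy.spatial.transform import Rotation as R
from plant import bot
def cal(n):
    c=bot.get_calibration(n); c=dict(c); c['R']=R.from_euler('xyz',c['rotation']).as_matrix(); c['f']=200/np.tan(np.radians(c['vfov']/2)); return c
def rays(c,px):
    px=np.atleast_2d(np.asarray(px,float)); d=np.c_[(px[:,0]-c['cx'])/c['f'],(px[:,1]-c['cy'])/c['f'],np.ones(len(px))]
    return d@c['R'].T
def plane(c,px,z):
    d=rays(c,px); return c['eye']+d*((z-c['eye'][2])/d[:,2])[:,None]
def proj(c,p):
    q=(np.atleast_2d(p)-c['eye'])@c['R']; return q[:,:2]/q[:,2:]*c['f']+[c['cx'],c['cy']]
def tri(c1,p1,c2,p2):
    d1,d2=rays(c1,p1)[0],rays(c2,p2)[0]
    s=np.linalg.lstsq(np.c_[d1,-d2],c2['eye']-c1['eye'],rcond=None)[0]
    a,b=c1['eye']+s[0]*d1,c2['eye']+s[1]*d2; return (a+b)/2,np.linalg.norm(a-b)
def hsvmask(im,lo,hi): return cv2.inRange(cv2.cvtColor(im,cv2.COLOR_BGR2HSV),lo,hi)
def blobs(m,amin=60):
    cs,_=cv2.findContours(m,cv2.RETR_EXTERNAL,cv2.CHAIN_APPROX_NONE)
    return [c for c in cs if cv2.contourArea(c)>=amin]
def cen(b): m=cv2.moments(b); return np.array([m['m10'],m['m01']])/m['m00']
def rect_on(c,b,z):
    P=plane(c,b[:,0,:],z)[:,:2].astype(np.float32); (x,y),(w,h),a=cv2.minAreaRect(P)
    box=cv2.boxPoints(((x,y),(w,h),a)); e=box[1]-box[0]; g=box[2]-box[1]; L=e if np.linalg.norm(e)>np.linalg.norm(g) else g
    return np.round([x,y,max(w,h),min(w,h)],1), round(float(np.arctan2(L[1],L[0])),3)
E
python3 - <<'E'
from h import *
I={n:cv2.imread(f'pics/{n}0.png') for n in('scene','side')}
C={n:cal(n) for n in I}
col={'red':((0,170,110),(6,255,255)),'blue':((105,150,60),(125,255,255)),'orange':((8,190,150),(18,255,255)),'yellow':((20,90,150),(32,255,255)),'wood':((9,40,110),(22,140,255)),'olive':((20,50,20),(40,255,110))}
roi={'scene':(150,120,410,340),'side':(255,150,420,315)}
for k,(lo,hi) in col.items():
  for n in I:
    x0,y0,x1,y1=roi[n]; m=np.zeros((400,640),np.uint8); m[y0:y1,x0:x1]=hsvmask(I[n][y0:y1,x0:x1],lo,hi)
    for b in blobs(m,50):
        print(k,n,cen(b).round(1),cv2.contourArea(b),*rect_on(C[n],b,8))
E
```

```text
red scene [313.1 143. ] 73.0 [917.1 -92.5  88.   38.6] -0.579
red side [384.7 201. ] 113.0 [607.9 346.1  60.2  37.7] 1.504
blue scene [266.6 206.2] 177.0 [647.4 242.2  98.   43.2] -0.446
yellow scene [247.1 333.5] 155.5 [275.  470.7  33.7  32.7] -0.101
yellow scene [308.7 311.4] 55.0 [253.6 334.7  49.5  30.5] 1.153
yellow side [315.9 263.3] 155.0 [405.9  88.8  86.2  18.7] -1.176
yellow side [273.9 199.9] 125.5 [257.3 337.   50.4  46.8] 0.499
wood scene [246.9 332.8] 234.0 [275.8 469.7  40.7  38. ] 1.509
wood scene [310.3 306.2] 331.0 [264.4 330.8  51.3  39.9] 0.528
wood scene [307.7 272.5] 334.5 [348.5 286.1  93.9  33.1] 0.694
wood scene [397.3 301. ] 1865.5 [194.2 145.6 262.5  54.3] -0.839
wood scene [330.5 244.6] 263.0 [400.4 187.8  98.9  32.7] 0.292
wood scene [169.3 237.6] 94.0 [663.1 525.5  67.2  40.4] 0.987
wood scene [158.6 149.4] 51.0 [1196.9  419.6   97.    27.5] -1.082
wood scene [229.1 169.7] 1316.0 [951.6 224.9 416.4 205.8] -0.474
wood scene [273.8 148. ] 435.0 [955.5  62.4 345.6  69.5] -0.47
wood scene [352.8 154.4] 4011.5 [ 756.9 -133.9  706.2  282.9] -0.703
wood scene [197.5 127.5] 152.0 [1319.3  249.1  228.3   60.7] -1.045
wood side [330.  298.4] 392.5 [446.4 -18.4  93.4  32.2] -0.205
wood side [398.3 305.7] 751.0 [598.2 -40.1 170.   63. ] 0.381
wood side [313.2 237.3] 70.5 [393.9 191.4  94.   37.2] 0.297
wood side [267.5 282.7] 1288.5 [259.8  51.1 314.   92.1] -1.048
wood side [298.5 210.6] 203.5 [341.5 290.   99.2  35.1] 0.708
wood side [406.1 182.6] 70.5 [693.6 449.2  82.   39.4] 0.186
wood side [346.4 184.2] 874.5 [489.6 426.5 242.   89.7] 0.763
olive scene [224.  256.8] 4760.5 [521.  427.1 311.8 165. ] 0.762
olive scene [174.3 187.9] 62.5 [879.2 445.7 132.1  22.4] -0.043
olive side [344.7 177.6] 957.5 [494.  456.5 316.3 162.1] 0.751
```

Run:
```python
from h import *
I={n:cv2.imread(f'pics/{n}0.png') for n in('scene','side')}
C={n:cal(n) for n in I}
print('knob',tri(C['scene'],(313.1,143.5),C['side'],(384.7,201)))
for n in I:
    m=hsvmask(I[n],(20,50,20),(40,255,110)); b=max(blobs(m[:340]),key=cv2.contourArea); print('tray',n,rect_on(C[n],b,30))
print('dial',plane(C['scene'],(266.6,206.2),60))
w=cal('wrist'); print({k:w[k] for k in('vfov','cx','cy','eye')},w['R'].round(2))
o=cv2.resize(I['scene'][130:240,230:360],None,fx=4,fy=4,interpolation=cv2.INTER_CUBIC); s=cv2.resize(I['side'][185:285,345:415],None,fx=4,fy=4,interpolation=cv2.INTER_CUBIC)
can=np.zeros((440,800,3),np.uint8); can[:440,:520]=o; can[:400,520:]=s
cv2.imwrite('pics/b0.png',can)
```

```text
knob (array([571.1238769 , 123.48720367, 200.88962553]), np.float64(3.4172968628801104))
tray scene (array([496.5, 432.8, 300.6, 159. ]), 0.762)
tray side (array([493.1, 427.6, 307. , 157.3]), 0.751)
dial [[570.38238371 274.87523481  60.        ]]
{'vfov': 69.27024544340401, 'cx': 327.504298581994, 'cy': 201.47207535797318, 'eye': array([ 194.58450966, -492.70540951,  384.98150984])} [[ 0.24 -0.94 -0.25]
 [-0.97 -0.23 -0.06]
 [-0.    0.26 -0.97]]
```

View pics/b0.png

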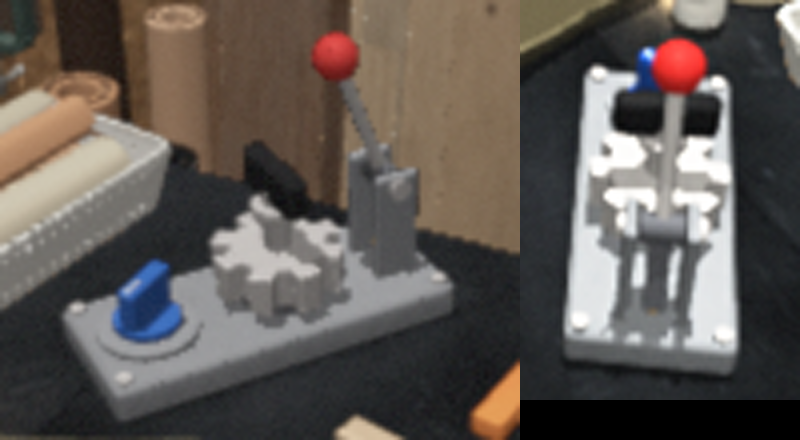

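The zoom shows the dial bar lying mostly along world y and the T-bar mostly along world x. The red knob leans towards the spindle. Knob to dial is about 151 mm along y, where 150 is expected, so the burnisher's yaw is about 0. I'll start with slicker C at about (446,-18), since it is nearest.

```bash
cat > go.py <<'E'
import sys
from h import *
# usage: go.py x y z yaw(or -) nrows ; prints rows (tool frame) to reach target
def plan(x,y,z,yaw,n):
    o=bot.get_obs(); p=np.array(o['tool_pos']); y0=o['tcp_rot'][2]
    yaw=y0 if yaw=='-' else float(yaw); dy=(yaw-y0+np.pi)%(2*np.pi)-np.pi
    d=np.array([x,y,z])-p; s=-dy/n
    print('at',p.round(1),round(y0,3),'d',d.round(1),'spin tot',round(-dy,3),'j6 now',round(o['joint_positions'][5],2))
    k=1.0
    if abs(dy)<0.02: print('row',(np.array([*(R.from_euler('xyz',o['tcp_rot']).as_matrix().T@d)])/80/n).round(3)); return
    for i in range(n):
        Rm=R.from_euler('xyz',[np.pi,0,y0+dy*i/n]).as_matrix(); print((Rm.T@d/80/n).round(3),round(s/0.1,2))
if __name__=='__main__':
    a=sys.argv; plan(*map(float,a[1:4]),a[4],int(a[5]))
E
python3 go.py 446 -18 210 -0.205 10
```

```text
at [ 127.2 -509.   226.2] 0.245 d [318.8 491.  -16.2] spin tot 0.45 j6 now -0.15
[ 0.535 -0.499  0.02 ] 0.45
[ 0.512 -0.522  0.02 ] 0.45
[ 0.488 -0.545  0.02 ] 0.45
[ 0.463 -0.566  0.02 ] 0.45
[ 0.437 -0.587  0.02 ] 0.45
[ 0.411 -0.606  0.02 ] 0.45
[ 0.383 -0.624  0.02 ] 0.45
[ 0.355 -0.64   0.02 ] 0.45
[ 0.325 -0.655  0.02 ] 0.45
[ 0.296 -0.669  0.02 ] 0.45
```

jog_arm(targets=[{"xyz": [0.53, -0.5, 0.02], "spin": 0.45}, {"xyz": [0.51, -0.52, 0.02], "spin": 0.45}, {"xyz": [0.49, -0.54, 0.02], "spin": 0.45}, {"xyz": [0.46, -0.57, 0.02], "spin": 0.45}, {"xyz": [0.44, -0.59, 0.02], "spin": 0.45}, {"xyz": [0.41, -0.61, 0.02], "spin": 0.45}, {"xyz": [0.38, -0.62, 0.02], "spin": 0.45}, {"xyz": [0.35, -0.64, 0.02], "spin": 0.45}, {"xyz": [0.33, -0.65, 0.02], "spin": 0.45}, {"xyz": [0.3, -0.67, 0.02], "spin": 0.45}], gripper=50)

```text
time: 1.35
tool_pos: [446.3, -17.0, 210.6]
tcp_rot: [3.141, -0.0, -0.206]
contact_force: [0.7, -0.8, 0.5]
grip_width: 45.8
finger_force: 0.0
```

Run:
```python
from h import *
o=bot.get_obs(); c=cal('wrist'); im=bot.capture('wrist'); cv2.imwrite('pics/w1.png',im)
print(o['tool_pos'].round(1),o['tcp_rot'].round(3),o['contact_force'].round(1),c['eye'].round(1),'TCPpx',proj(c,o['tool_pos']))
m=hsvmask(im,(9,40,110),(24,140,255))
for b in blobs(m,300): print(cen(b).round(),cv2.contourArea(b),*rect_on(c,b,16))
```

```text
[446.3 -17.  210.6] [ 3.141 -0.    -0.206] [ 0.7 -0.8  0.5] [514.2 -31.4 369.4] TCPpx [[327.41239534 246.19975716]]
[518. 385.] 435.0 [  80.3 -236.2   43.7   32.5] -0.182
[105. 358.] 346.5 [257.5 361.8  93.4  36.7] -1.454
[406. 373.] 541.5 [131.  -69.   96.4  53.6] 0.182
[238. 376.] 555.5 [187.3 177.3 106.2  44. ] 0.198
[327. 377.] 3160.0 [156.5  54.1 220.1  95. ] 1.456
[537. 298.] 614.5 [ 226.7 -266.7   48.8   31.3] -0.208
[290. 298.] 635.5 [302.9  80.6  68.1  42.3] 1.364
[119. 293.] 394.0 [350.4 298.6  39.1  32.6] -0.206
[ 22. 225.] 2146.0 [460.9 373.8  95.8  77.1] -0.489
[501. 196.] 1179.0 [ 383.9 -225.7   71.    38.7] 1.097
[329. 179.] 1197.0 [449.  -19.6  90.4  23. ] -0.207
[516. 154.] 2015.0 [ 433.9 -248.9   72.6   56.5] 1.125
[428.  96.] 43288.0 [ 485.1 -148.4  457.9  290.9] 1.247
```

View pics/w1.png

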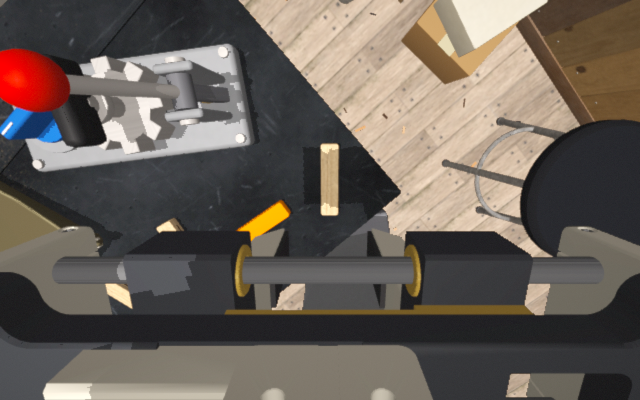

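The wrist picture shows slicker C at (329,179), measuring 90.4 x 23 mm, which matches the given size. It lies at (449,-19.6) with yaw -0.207. The orange look-alike is at (265,217), clear of the fingers. Descending to grip it.

jog_arm(targets=[{"xyz": [0.02, 0.015, 0.5], "spin": 0}, {"xyz": [0.02, 0.01, 0.5], "spin": 0}, {"xyz": [0, 0, 0.5], "spin": 0}, {"xyz": [0, 0, 0.4], "spin": 0}, {"xyz": [0, 0, 0.3], "spin": 0}, {"xyz": [0, 0, 0.2], "spin": 0}, {"xyz": [0, 0, 0.1], "spin": 0}, {"xyz": [0, 0, 0.08], "spin": 0}, {"xyz": [0, 0, 0], "spin": 0}, {"xyz": [0, 0, 0], "spin": 0}])

```text
time: 2.65
tool_pos: [448.7, -21.6, 4.7]
tcp_rot: [3.142, -0.001, -0.205]
contact_force: [-0.5, 0.1, -0.3]
grip_width: 46.1
finger_force: 0.0
```

jog_arm(targets=[{"xyz": [0, 0, 0], "spin": 0}, {"xyz": [0, 0, 0], "spin": 0}, {"xyz": [0, 0, 0], "spin": 0}, {"xyz": [0, 0, 0], "spin": 0}, {"xyz": [0, 0, 0], "spin": 0}, {"xyz": [0, 0, -0.1], "spin": 0}, {"xyz": [0, 0, -0.3], "spin": 0}, {"xyz": [0, 0, -0.4], "spin": 0}, {"xyz": [0, 0, -0.4], "spin": 0}, {"xyz": [0, 0, -0.3], "spin": 0}], gripper=0)

```text
time: 3.9
tool_pos: [448.5, -21.5, 126.0]
tcp_rot: [3.141, -0.001, -0.205]
contact_force: [-0.6, -0.2, 0.3]
grip_width: 21.6
finger_force: 30.0
```

```bash
python3 - <<'E'
from h import *
I={n:cv2.imread(f'pics/{n}0.png') for n in('scene','side')}
# tray corners from both views, rim plane 30
for n in I:
    c=cal(n); m=hsvmask(I[n],(20,50,20),(40,255,110)); b=max(blobs(m[:340]),key=cv2.contourArea)
    for z in(0,30):
        P=plane(c,b[:,0,:],z)[:,:2]; u=np.array([np.cos(.757),np.sin(.757)]); v=np.array([-u[1],u[0]])
        print(n,z,[(round((P@a).min(),0),round((P@a).max(),0)) for a in(u,v)])
E
python3 go.py 450 300 190 0.757 10
```

```text
scene 0 [(np.float64(519.0), np.float64(835.0)), (np.float64(-138.0), np.float64(29.0))]
scene 30 [(np.float64(507.0), np.float64(809.0)), (np.float64(-105.0), np.float64(54.0))]
side 0 [(np.float64(520.0), np.float64(840.0)), (np.float64(-82.0), np.float64(83.0))]
side 30 [(np.float64(499.0), np.float64(806.0)), (np.float64(-107.0), np.float64(52.0))]
at [448.5 -21.5 126. ] -0.205 d [  1.5 321.5  64. ] spin tot -0.962 j6 now 1.56
[-0.08  -0.394 -0.08 ] -0.96
[-0.042 -0.4   -0.08 ] -0.96
[-0.003 -0.402 -0.08 ] -0.96
[ 0.035 -0.4   -0.08 ] -0.96
[ 0.074 -0.395 -0.08 ] -0.96
[ 0.111 -0.386 -0.08 ] -0.96
[ 0.148 -0.374 -0.08 ] -0.96
[ 0.183 -0.358 -0.08 ] -0.96
[ 0.217 -0.338 -0.08 ] -0.96
[ 0.248 -0.316 -0.08 ] -0.96
```

jog_arm(targets=[{"xyz": [-0.08, -0.39, -0.08], "spin": -0.96}, {"xyz": [-0.04, -0.4, -0.08], "spin": -0.96}, {"xyz": [0, -0.4, -0.08], "spin": -0.96}, {"xyz": [0.035, -0.4, -0.08], "spin": -0.96}, {"xyz": [0.075, -0.395, -0.08], "spin": -0.96}, {"xyz": [0.11, -0.385, -0.08], "spin": -0.96}, {"xyz": [0.15, -0.375, -0.08], "spin": -0.96}, {"xyz": [0.18, -0.36, -0.08], "spin": -0.96}, {"xyz": [0.22, -0.34, -0.08], "spin": -0.96}, {"xyz": [0.25, -0.315, -0.08], "spin": -0.96}])

```text
time: 5.15
tool_pos: [450.3, 300.9, 188.8]
tcp_rot: [3.141, 0.0, 0.758]
contact_force: [-0.0, -0.3, -1.2]
grip_width: 22.0
finger_force: 30.0
```

Run:
```python
from h import *
o=bot.get_obs(); c=cal('wrist'); im=bot.capture('wrist'); cv2.imwrite('pics/w2.png',im)
print(o['tool_pos'].round(1),o['tcp_rot'].round(3),o['grip_width'])
cs,cd=cal('scene'),cal('side')
print('glue',plane(cs,(207,232),0),tri(cs,(204,213),cd,(391.5,178)))
print('in wrist px tray',proj(c,[494.8,431.8,0]))
```

```text
[450.3 300.9 188.8] [3.141 0.    0.758] 21.984540128317935
glue [[630.34094421 429.3980752    0.        ]] (array([635.07314741, 420.74316917,  50.58024729]), np.float64(15.26942058248455))
in wrist px tray [[268.85649129  75.28301091]]
```

View pics/w2.png

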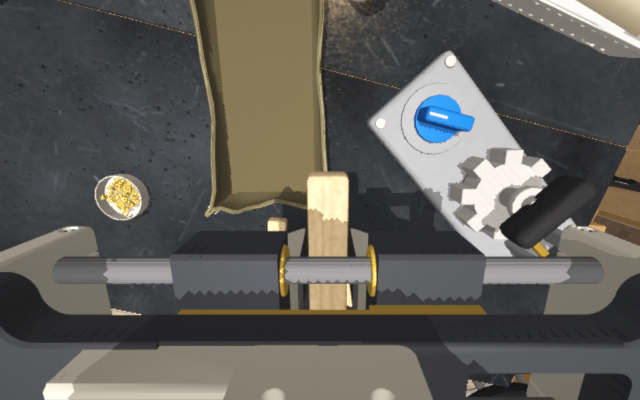

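The picture shows slicker C held squarely in the fingers. The tray rim runs from (195,0) to (210,212) on the left and from (322,0) to (327,200) on the right. The dial disc is at (438,117) with its bar pointing right at (448,121), the T-handle is at (548,212), and bolts are at (450,61) and (380,123).

```bash
python3 - <<'E'
from h import *
im=cv2.imread('pics/w2.png'); c=cal('wrist')
print('bolts',plane(c,[(450,61),(380,123)],30).round(1))
m=hsvmask(im,(100,150,40),(125,255,255)); b=max(blobs(m),key=cv2.contourArea); (x,y),r=cv2.minEnclosingCircle(b); print('blue',cen(b),x,y,r,plane(c,cen(b),45).round(1))
m=hsvmask(im,(100,150,190),(125,255,255)); 
for b in blobs(m,30): print('bar top',cen(b),cv2.contourArea(b),*rect_on(c,b,72))
m=cv2.inRange(im,(0,0,0),(28,28,28)); m[:150]=0;m[:,:480]=0;m[255:]=0; m[:,600:]=0
b=max(blobs(m,30),key=cv2.contourArea); print('T',cen(b),cv2.contourArea(b),*rect_on(c,b,130))
print('rim',plane(c,[(195,0),(209,212),(322,0),(327,195)],30).round(1))
u=np.array([np.cos(.757),np.sin(.757)]); v=np.array([-u[1],u[0]])
P=plane(c,[(195,0),(209,212),(322,0),(327,195)],30)[:,:2]; print((P@u).round(),(P@v).round())
cv2.imwrite('pics/crop2.png',cv2.resize(im[40:260,355:615],None,fx=3,fy=2.7))
o=bot.get_obs();print('slicker rel')
E
python3 go.py 448 387 110 - 4
```

```text
bolts [[631.8 305.7  30. ]
 [541.1 313.   30. ]]
blue [440.23289034 118.83184161] 443.7672424316406 121.0 29.386390686035156 [[584.  273.8  45. ]]
bar top [442.65948174 117.93663133] 1415.0 [575.5 278.   50.4  41.8] -1.491
T [506.35042735 230.35470085] 39.0 [543.2 193.9  19.4   9.3] 0.758
rim [[497.1 524.5  30. ]
 [337.2 383.5  30. ]
 [581.5 436.2  30. ]
 [445.4 299.4  30. ]]
[722. 508. 722. 529.] [ 40.  47. -82. -88.]
slicker rel
at [450.6 304.4 189.7] 0.763 d [ -2.6  82.6 -79.7] spin tot -0.0 j6 now 1.26
row [ 0.172 -0.192  0.25 ]
```

View pics/crop2.png

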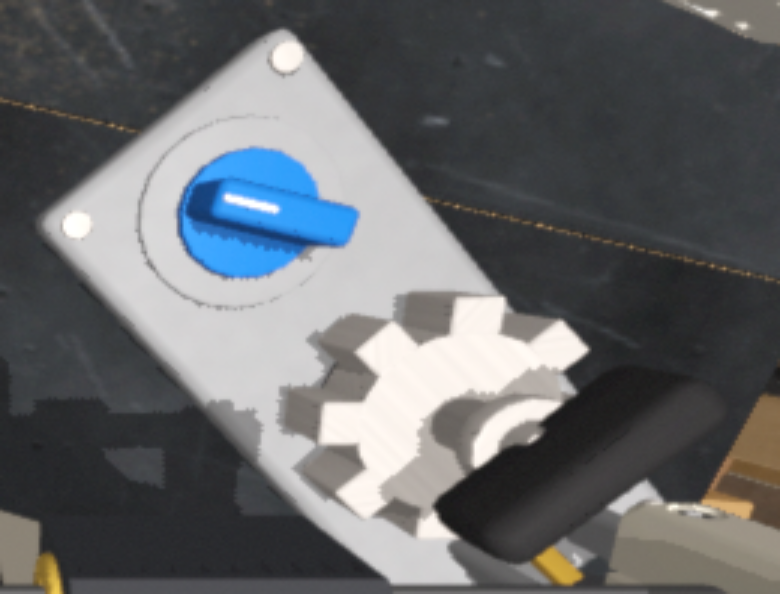

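The crop confirms the bar, gear and T-handle. The base yaw is about -0.08. Now placing slicker C in the near half of the tray.

jog_arm(targets=[{"xyz": [0.18, -0.2, 0.25], "spin": 0}, {"xyz": [0.18, -0.2, 0.25], "spin": 0}, {"xyz": [0.18, -0.2, 0.25], "spin": 0}, {"xyz": [0.18, -0.2, 0.25], "spin": 0}, {"xyz": [0, 0, 0.3], "spin": 0}, {"xyz": [0, 0, 0.3], "spin": 0}, {"xyz": [0, 0, 0.3], "spin": 0}, {"xyz": [0, 0, 0.2], "spin": 0}, {"xyz": [0, 0, 0.12], "spin": 0}, {"xyz": [0, 0, 0.06], "spin": 0}])

```text
time: 6.45
tool_pos: [448.9, 386.0, 5.8]
tcp_rot: [3.141, -0.0, 0.755]
contact_force: [0.2, -0.3, -0.1]
grip_width: 21.5
finger_force: 30.0
```

jog_arm(targets=[{"xyz": [0, 0, 0], "spin": 0}, {"xyz": [0, 0, 0], "spin": 0}, {"xyz": [0, 0, 0], "spin": 0}, {"xyz": [0, 0, 0], "spin": 0}, {"xyz": [0, 0, -0.2], "spin": 0}, {"xyz": [0, 0, -0.4], "spin": 0}, {"xyz": [0, 0, -0.5], "spin": 0}, {"xyz": [0, 0, -0.5], "spin": 0}, {"xyz": [0, 0, -0.5], "spin": 0}, {"xyz": [0, 0, -0.4], "spin": 0}], gripper=45)

```text
time: 7.7
tool_pos: [448.9, 386.1, 209.1]
tcp_rot: [3.141, -0.003, 0.755]
contact_force: [-0.4, 0.2, -0.6]
grip_width: 41.3
finger_force: 0.0
```

```bash
python3 - <<'E'
from h import *
c=cal('side'); im=bot.capture('side'); cv2.imwrite('pics/s3.png',im)
m=np.zeros((400,640),np.uint8); m[150:320,255:375]=hsvmask(im,(9,40,110),(24,140,255))[150:320,255:375]
for b in blobs(m,60): print(cen(b).round(),cv2.contourArea(b),*rect_on(c,b,8))
E
python3 go.py 345 288 200 0.70 10
```

```text
[365. 315.] 162.5 [527.  -65.5  73.4  28.6] 0.518
[314. 235.] 224.0 [393.6 191.2  93.2  36.9] 0.297
[268. 286.] 1361.0 [265.8  48.4 328.6  96. ] -1.1
[298. 211.] 202.0 [340.7 289.3  97.1  35.1] 0.708
[349. 183.] 904.5 [493.5 431.  230.1  92.5] 0.764
at [450.4 387.2 213.5] 0.755 d [-105.4  -99.2  -13.5] spin tot 0.055 j6 now 1.4
[-0.181  0.     0.017] 0.05
[-0.181  0.001  0.017] 0.05
[-0.181  0.002  0.017] 0.05
[-0.181  0.003  0.017] 0.05
[-0.181  0.004  0.017] 0.05
[-0.181  0.005  0.017] 0.05
[-0.181  0.006  0.017] 0.05
[-0.181  0.007  0.017] 0.05
[-0.181  0.008  0.017] 0.05
[-0.181  0.009  0.017] 0.05
```

jog_arm(targets=[{"xyz": [-0.3, 0, 0.02], "spin": 0.1}, {"xyz": [-0.3, 0, 0.02], "spin": 0.1}, {"xyz": [-0.3, 0, 0.02], "spin": 0.1}, {"xyz": [-0.3, 0, 0.02], "spin": 0.1}, {"xyz": [-0.3, 0.02, 0.02], "spin": 0.1}, {"xyz": [-0.31, 0.03, 0.02], "spin": 0.05}, {"xyz": [0, 0, 0], "spin": 0}, {"xyz": [0, 0, 0], "spin": 0}, {"xyz": [0, 0, 0], "spin": 0}, {"xyz": [0, 0, 0], "spin": 0}], gripper=50)

```text
time: 9.0
tool_pos: [343.8, 286.8, 196.2]
tcp_rot: [3.142, 0.0, 0.7]
contact_force: [0.3, -0.5, -0.7]
grip_width: 45.7
finger_force: 0.0
```

```bash
cat > wl.py <<'E'
from h import *
import sys
c=cal('wrist'); o=bot.get_obs(); im=bot.capture('wrist'); cv2.imwrite(f'pics/{sys.argv[1]}.png',im)
print(o['tool_pos'].round(1),o['tcp_rot'].round(3))
m=hsvmask(im,(9,40,110),(24,140,255))
for b in blobs(m,300):
    r,a=rect_on(c,b,16)
    if 75<r[2]<105 and 18<r[3]<35: print(cen(b).round(),cv2.contourArea(b),r,a)
E
python3 wl.py w4
```

```text
[343.8 286.8 196.2] [3.142 0.    0.7  ]
[415. 201.] 1389.5 [392.9 191.   92.6  26.5] 0.305
[326. 182.] 1327.0 [343.9 287.5  89.8  22.7] 0.699
```

jog_arm(targets=[{"xyz": [0, -0.005, 0.5], "spin": 0}, {"xyz": [0, 0, 0.5], "spin": 0}, {"xyz": [0, 0, 0.5], "spin": 0}, {"xyz": [0, 0, 0.4], "spin": 0}, {"xyz": [0, 0, 0.25], "spin": 0}, {"xyz": [0, 0, 0.15], "spin": 0}, {"xyz": [0, 0, 0.1], "spin": 0}, {"xyz": [0, 0, 0], "spin": 0}, {"xyz": [0, 0, 0], "spin": 0}, {"xyz": [0, 0, 0], "spin": 0}])

```text
time: 10.3
tool_pos: [343.5, 286.9, 4.8]
tcp_rot: [3.141, -0.001, 0.7]
contact_force: [-0.8, -0.2, -0.3]
grip_width: 45.6
finger_force: 0.0
```

jog_arm(targets=[{"xyz": [0, 0, 0], "spin": 0}, {"xyz": [0, 0, 0], "spin": 0}, {"xyz": [0, 0, 0], "spin": 0}, {"xyz": [0, 0, 0], "spin": 0}, {"xyz": [0, 0, 0], "spin": 0}, {"xyz": [0, 0, -0.1], "spin": 0}, {"xyz": [0, 0, -0.3], "spin": 0}, {"xyz": [0, 0, -0.4], "spin": 0}, {"xyz": [0, 0, -0.5], "spin": 0}, {"xyz": [0, 0, -0.5], "spin": 0}], gripper=0)

```text
time: 11.55
tool_pos: [342.9, 286.6, 149.9]
tcp_rot: [3.142, 0.0, 0.7]
contact_force: [0.2, 0.7, -0.0]
grip_width: 21.8
finger_force: 30.0
```

```bash
python3 go.py 539 476 150 0.757 10
```

```text
at [342.9 286.6 149.9] 0.7 d [1.961e+02 1.894e+02 1.000e-01] spin tot -0.057 j6 now 1.4
[ 0.34  -0.023 -0.   ] -0.06
[ 0.34  -0.021 -0.   ] -0.06
[ 0.34  -0.019 -0.   ] -0.06
[ 0.34  -0.017 -0.   ] -0.06
[ 0.34  -0.015 -0.   ] -0.06
[ 0.341 -0.013 -0.   ] -0.06
[ 0.341 -0.012 -0.   ] -0.06
[ 0.341 -0.01  -0.   ] -0.06
[ 0.341 -0.008 -0.   ] -0.06
[ 0.341 -0.006 -0.   ] -0.06
```

Lowering lengthwise in the far half would bring the gripper body too near the glue bottle. I'll lay A crosswise at +40 mm along the tray instead.

```bash
python3 go.py 523 461 165 2.33 20
```

```text
at [342.9 286.6 149.9] 0.7 d [180.1 174.4  15.1] spin tot -1.63 j6 now 1.4
[ 0.156 -0.011 -0.009] -0.82
[ 0.157  0.002 -0.009] -0.82
[ 0.156  0.015 -0.009] -0.82
[ 0.154  0.027 -0.009] -0.82
[ 0.152  0.04  -0.009] -0.82
[ 0.148  0.052 -0.009] -0.82
[ 0.143  0.064 -0.009] -0.82
[ 0.137  0.075 -0.009] -0.82
[ 0.131  0.086 -0.009] -0.82
[ 0.123  0.097 -0.009] -0.82
[ 0.115  0.106 -0.009] -0.82
[ 0.106  0.115 -0.009] -0.82
[ 0.096  0.124 -0.009] -0.82
[ 0.086  0.131 -0.009] -0.82
[ 0.075  0.138 -0.009] -0.82
[ 0.064  0.143 -0.009] -0.82
[ 0.052  0.148 -0.009] -0.82
[ 0.039  0.152 -0.009] -0.82
[ 0.027  0.154 -0.009] -0.82
[ 0.014  0.156 -0.009] -0.82
```

jog_arm(targets=[{"xyz": [0.156, -0.01, -0.01], "spin": -0.82}, {"xyz": [0.156, 0, -0.01], "spin": -0.82}, {"xyz": [0.156, 0.015, -0.01], "spin": -0.82}, {"xyz": [0.154, 0.027, -0.01], "spin": -0.82}, {"xyz": [0.152, 0.04, -0.01], "spin": -0.82}, {"xyz": [0.148, 0.052, -0.01], "spin": -0.82}, {"xyz": [0.143, 0.064, -0.01], "spin": -0.82}, {"xyz": [0.137, 0.075, -0.01], "spin": -0.82}, {"xyz": [0.131, 0.086, -0.01], "spin": -0.82}, {"xyz": [0.123, 0.097, -0.01], "spin": -0.82}])

```text
time: 12.8
tool_pos: [433.1, 374.3, 156.6]
tcp_rot: [-3.141, 0.0, 1.523]
contact_force: [0.5, 0.3, -0.6]
grip_width: 21.4
finger_force: 30.0
```

jog_arm(targets=[{"xyz": [0.115, 0.106, -0.01], "spin": -0.82}, {"xyz": [0.106, 0.115, -0.01], "spin": -0.82}, {"xyz": [0.096, 0.124, -0.01], "spin": -0.82}, {"xyz": [0.086, 0.131, -0.01], "spin": -0.82}, {"xyz": [0.075, 0.138, -0.01], "spin": -0.82}, {"xyz": [0.064, 0.143, -0.01], "spin": -0.82}, {"xyz": [0.052, 0.148, -0.01], "spin": -0.82}, {"xyz": [0.039, 0.152, -0.01], "spin": -0.82}, {"xyz": [0.027, 0.154, -0.01], "spin": -0.82}, {"xyz": [0.014, 0.156, -0.01], "spin": -0.82}])

```text
time: 14.05
tool_pos: [522.4, 462.0, 164.5]
tcp_rot: [-3.141, -0.0, 2.343]
contact_force: [1.0, -0.1, -0.0]
grip_width: 21.6
finger_force: 30.0
```

```bash
python3 - <<'E'
from h import *
c=cal('wrist'); o=bot.get_obs(); im=bot.capture('wrist'); cv2.imwrite('pics/w5.png',im); print(o['tool_pos'].round(1),o['tcp_rot'].round(3),o['grip_width'])
m=hsvmask(im,(18,50,20),(40,255,130)); 
for b in blobs(m,2000): print('olive',cen(b),cv2.contourArea(b),cv2.boundingRect(b))
cs=cal('scene');
E
python3 go.py 523 461 8 2.33 8
```

```text
[522.4 462.  164.5] [-3.141 -0.     2.343] 21.621658939482483
olive [257.53008083 190.3021555 ] 8660.0 (137, 133, 288, 118)
at [523.3 462.8 164.4] 2.346 d [  -0.3   -1.8 -156.4] spin tot 0.016 j6 now -0.16
row [-0.002 -0.002  0.244]
```

View pics/w5.png

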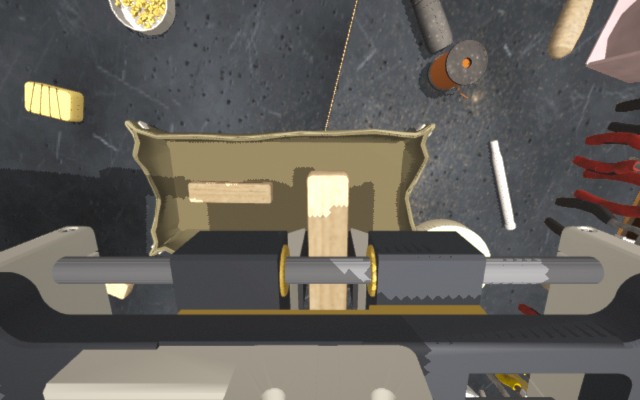

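Slicker A is held over the tray. Slicker C lies flat inside it at (230,192), and the tray's rim corners show at (130,125) and (430,128).

Run:
```python
from h import *
c=cal('wrist')
u=np.array([np.cos(.757),np.sin(.757)]); v=np.array([-u[1],u[0]]); T=np.array([493.4,433.2])
def loc(px,z):
    P=plane(c,px,z)[:,:2]-T; return np.c_[P@u,P@v].round(1)
print('rim corners+mid',loc([(132,124),(432,127),(280,133),(412,185),(150,215)],30).tolist())
print('floor mid',loc([(280,139)],0).tolist(),'C',loc([(230,192)],16))
o=bot.get_obs(); p=o['tool_pos'][:2]-T; print('tcp',p@u,p@v)
```

```text
rim corners+mid [[-149.7, 66.3], [143.9, 68.6], [-5.3, 60.2], [129.7, 10.3], [-145.2, -26.9]]
floor mid [[-10.2, 52.9]] C [[-63.5  -3.7]]
tcp 42.068222300418675 0.9756136811890528
```

jog_arm(targets=[{"xyz": [-0.02, 0, 0.3], "spin": 0.1}, {"xyz": [-0.02, 0, 0.4], "spin": 0}, {"xyz": [0, 0, 0.4], "spin": 0}, {"xyz": [0, 0, 0.3], "spin": 0}, {"xyz": [0, 0, 0.25], "spin": 0}, {"xyz": [0, 0, 0.15], "spin": 0}, {"xyz": [0, 0, 0.1], "spin": 0}, {"xyz": [0, 0, 0.06], "spin": 0}, {"xyz": [0, 0, 0], "spin": 0}, {"xyz": [0, 0, 0], "spin": 0}])

```text
time: 15.35
tool_pos: [524.9, 459.8, 8.1]
tcp_rot: [3.141, 0.0, 2.33]
contact_force: [0.3, 0.1, -0.8]
grip_width: 21.5
finger_force: 30.0
```

jog_arm(targets=[{"xyz": [0, 0, 0], "spin": 0}, {"xyz": [0, 0, 0], "spin": 0}, {"xyz": [0, 0, 0], "spin": 0}, {"xyz": [0, 0, 0], "spin": 0}, {"xyz": [0, 0, -0.2], "spin": 0}, {"xyz": [0, 0, -0.4], "spin": 0}, {"xyz": [0, 0, -0.5], "spin": 0}, {"xyz": [0, 0, -0.5], "spin": 0}, {"xyz": [0, 0, -0.5], "spin": 0}, {"xyz": [0, 0, -0.4], "spin": 0}], gripper=40)

```text
time: 16.6
tool_pos: [524.8, 459.8, 211.0]
tcp_rot: [3.138, 0.001, 2.33]
contact_force: [0.0, 0.7, 0.3]
grip_width: 37.0
finger_force: 0.0
```

```bash
python3 - <<'E'
from h import *
c=cal('side'); im=bot.capture('side'); cv2.imwrite('pics/s6.png',im)
m=np.zeros((400,640),np.uint8); m[150:320,255:375]=hsvmask(im,(9,40,110),(24,140,255))[150:320,255:375]
for b in blobs(m,60): print(cen(b).round(),cv2.contourArea(b),*rect_on(c,b,8))
E
python3 go.py 393 191 205 0.30 20
```

```text
[365. 315.] 159.5 [527.1 -65.5  73.4  28.6] 0.52
[313. 235.] 243.5 [394.4 190.6  93.4  35.9] 0.316
[269. 288.] 1599.5 [263.8  46.4 328.8  95.1] -1.081
[344. 183.] 721.0 [482.5 426.2 249.4  97.4] 0.78
at [526.1 460.7 215.9] 2.33 d [-133.1 -269.7  -10.9] spin tot 2.03 j6 now -0.15
[-0.065 -0.176  0.007] 1.01
[-0.083 -0.169  0.007] 1.01
[-0.099 -0.16   0.007] 1.01
[-0.115 -0.149  0.007] 1.01
[-0.129 -0.136  0.007] 1.01
[-0.143 -0.123  0.007] 1.01
[-0.154 -0.107  0.007] 1.01
[-0.164 -0.091  0.007] 1.01
[-0.173 -0.074  0.007] 1.01
[-0.179 -0.056  0.007] 1.01
[-0.184 -0.038  0.007] 1.01
[-0.187 -0.019  0.007] 1.01
[-0.188  0.     0.007] 1.01
[-0.187  0.019  0.007] 1.01
[-0.184  0.038  0.007] 1.01
[-0.179  0.056  0.007] 1.01
[-0.173  0.074  0.007] 1.01
[-0.164  0.091  0.007] 1.01
[-0.154  0.108  0.007] 1.01
[-0.142  0.123  0.007] 1.01
```

Next is the dial. To keep the gripper body clear of the T-handle, I'll grip the bar end to end, with the closing axis along the bar, at tool yaw of about 0.6. First a move above it to measure.

```bash
python3 go.py 575 265 220 0.61 20 | sed -n '1p;2~1p'
python3 - <<'E'
from h import *
print('basket', tri(cal('scene'),(192,184),cal('side'),(412,187)))
E
```

```text
at [526.1 460.7 215.9] 2.33 d [  48.9 -195.7    4.1] spin tot 1.72 j6 now -0.15
[-0.11  -0.062 -0.003] 0.86
[-0.115 -0.052 -0.003] 0.86
[-0.119 -0.042 -0.003] 0.86
[-0.122 -0.032 -0.003] 0.86
[-0.124 -0.021 -0.003] 0.86
[-0.126 -0.011 -0.003] 0.86
[-0.126  0.    -0.003] 0.86
[-0.126  0.011 -0.003] 0.86
[-0.124  0.022 -0.003] 0.86
[-0.122  0.032 -0.003] 0.86
[-0.119  0.043 -0.003] 0.86
[-0.115  0.053 -0.003] 0.86
[-0.11   0.062 -0.003] 0.86
[-0.104  0.072 -0.003] 0.86
[-0.097  0.08  -0.003] 0.86
[-0.09   0.088 -0.003] 0.86
[-0.082  0.096 -0.003] 0.86
[-0.074  0.102 -0.003] 0.86
[-0.065  0.108 -0.003] 0.86
[-0.055  0.113 -0.003] 0.86
basket (array([713.25326802, 401.15566218,  66.13389543]), np.float64(78.93325248116976))
```

jog_arm(targets=[{"xyz": [-0.11, -0.06, 0], "spin": 0.86}, {"xyz": [-0.115, -0.05, 0], "spin": 0.86}, {"xyz": [-0.12, -0.04, 0], "spin": 0.86}, {"xyz": [-0.12, -0.03, 0], "spin": 0.86}, {"xyz": [-0.125, -0.02, 0], "spin": 0.86}, {"xyz": [-0.125, -0.01, 0], "spin": 0.86}, {"xyz": [-0.125, 0, 0], "spin": 0.86}, {"xyz": [-0.125, 0.01, 0], "spin": 0.86}, {"xyz": [-0.125, 0.02, 0], "spin": 0.86}, {"xyz": [-0.12, 0.03, 0], "spin": 0.86}], gripper=62)

```text
time: 17.9
tool_pos: [549.4, 362.1, 208.4]
tcp_rot: [3.141, -0.0, 1.467]
contact_force: [0.6, -0.3, -1.0]
grip_width: 57.1
finger_force: 0.0
```

jog_arm(targets=[{"xyz": [-0.12, 0.04, 0], "spin": 0.86}, {"xyz": [-0.115, 0.05, 0], "spin": 0.86}, {"xyz": [-0.11, 0.06, 0], "spin": 0.86}, {"xyz": [-0.105, 0.07, 0], "spin": 0.86}, {"xyz": [-0.1, 0.08, 0], "spin": 0.86}, {"xyz": [-0.09, 0.09, 0], "spin": 0.86}, {"xyz": [-0.08, 0.1, 0], "spin": 0.86}, {"xyz": [-0.075, 0.1, 0], "spin": 0.86}, {"xyz": [-0.065, 0.11, 0], "spin": 0.86}, {"xyz": [-0.055, 0.11, 0], "spin": 0.86}])

```text
time: 19.15
tool_pos: [573.1, 263.9, 208.4]
tcp_rot: [3.141, -0.001, 0.607]
contact_force: [-0.0, -0.0, -0.1]
grip_width: 56.9
finger_force: 0.0
```

Run:
```python
from h import *
bot.capture('side')
c=cal('wrist'); o=bot.get_obs(); im=bot.capture('wrist'); cv2.imwrite('pics/w7.png',im); np.save('c7.npy',c,allow_pickle=True)
print(o['tool_pos'].round(1),o['tcp_rot'].round(3))
```

```text
[573.5 262.8 208.4] [ 3.141e+00 -1.000e-03  6.030e-01]
```

View pics/w7.png

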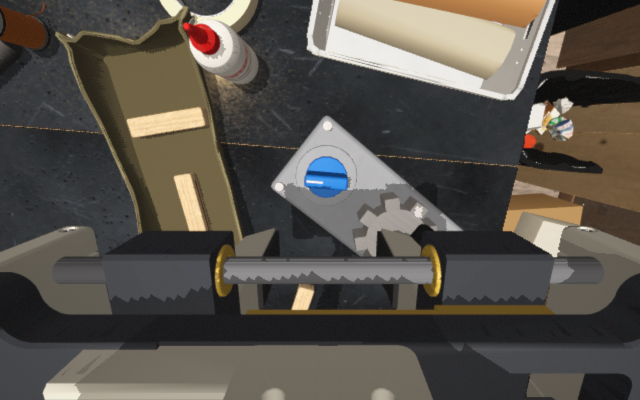

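The picture shows the dial disc at (326,178) with its bar roughly level in the image. Base bolts are at (328,125) and (279,187). Both slickers lie in the tray at (165,122) and (190,203), and the glue bottle stands at (222,50).

Run:
```python
from h import *
im=cv2.imread('pics/w7.png'); c=np.load('c7.npy',allow_pickle=True).item()
hs=cv2.cvtColor(im,cv2.COLOR_BGR2HSV); m=hsvmask(im,(98,120,40),(125,255,255)); m[:,:290]=0; m[:,370:]=0; m[:140]=0;m[215:]=0
b=max(blobs(m),key=cv2.contourArea); print('blob',cen(b),cv2.minEnclosingCircle(b),cv2.boundingRect(b))
P=plane(c,b[:,0,:].astype(float),40)[:,:2].astype(np.float32); print('disc@40',cv2.minEnclosingCircle(P))
print('bolts',plane(c,[(327.5,125),(279,187)],30).round(1))
v=np.where(m>0,hs[...,2],0)[150:206:3,296:356:3]
for r in v: print(' '.join(f'{x:3d}' for x in r))
```

```text
blob [326.01156515 176.93780519] ((326.1666564941406, 178.5), 22.14232635498047) (305, 157, 43, 41)
disc@40 ((580.9337158203125, 268.7301330566406), 25.450206756591797)
bolts [[630.9 301.2  30. ]
 [539.5 308.3  30. ]]
  0   0   0   0   0   0   0   0   0   0   0   0   0   0   0   0   0   0   0   0
  0   0   0   0   0   0   0   0   0   0   0   0   0   0   0   0   0   0   0   0
  0   0   0   0   0   0   0   0   0   0   0   0   0   0   0   0   0   0   0   0
  0   0   0   0   0   0   0 208 237 238 238 237 233 195   0   0   0   0   0   0
  0   0   0   0   0   0 237 239 238 238 238 237 237 237 229   0   0   0   0   0
  0   0   0   0   0 237 238 238 238 238 238 237 237 236 235 230   0   0   0   0
  0   0   0   0 218 238 238 238 238 237 237 237 236 236 235 235 193   0   0   0
  0   0   0   0 121 126 138 158 183 207 228 230 231 233 234 234 232   0   0   0
  0   0   0   0 138 125 116 114 109 107 106 106 107 106 105 112 133   0   0   0
  0   0   0 205 235 231 227 223 218 213 208 203 196 184 167 147 136   0   0   0
  0   0   0 210   0   0   0 235 237 237 237 236 236 235 236 234 231 182   0   0
  0   0   0 207 228 232   0   0   0 234 235 234 234 234 234 234 233 167   0   0
  0   0   0   0 165 201 203 212 221 173 182 190 231 232 232 232 231 135   0   0
  0   0   0   0   0 165 167 165 164 164 162 148 153 192 196 197 203   0   0   0
  0   0   0   0   0   0 165 167 166 167 166 167 167 165 161   0   0   0   0   0
  0   0   0   0   0   0   0 148 166 166 167 165 165   0   0   0   0   0   0   0
  0   0   0   0   0   0   0   0   0   0   0   0   0   0   0   0   0   0   0   0
  0   0   0   0   0   0   0   0   0   0   0   0   0   0   0   0   0   0   0   0
  0   0   0   0   0   0   0   0   0   0   0   0   0   0   0   0   0   0   0   0
```

```bash
python3 - <<'E'
from h import *
from scipy.optimize import least_squares
im=cv2.imread('pics/w7.png'); c=np.load('c7.npy',allow_pickle=True).item()
m=hsvmask(im,(98,120,40),(125,255,255)); m[:,:290]=0; m[:,370:]=0; m[:140]=0;m[215:]=0
b=max(blobs(m),key=cv2.contourArea)[:,0,:].astype(float)
q=b[(b[:,1]<172)|((b[:,1]>194)&(b[:,0]<340))]
P=plane(c,q,40)[:,:2]
s=least_squares(lambda p:np.hypot(*(P-p[:2]).T)-p[2],[580,268,24]); print('disc fit',s.x.round(2),np.sqrt(2*s.cost/len(P)))
# bar top edges at z=72
B=plane(c,[(306,186),(347,191),(346,179),(306,174)],72)[:,:2]; print(B.round(1)); d=B[1]-B[0]; print(np.arctan2(d[1],d[0]),np.hypot(*d))
d=B[2]-B[3]; print(np.arctan2(d[1],d[0])); print('bar centre@72',B.mean(0))
E
python3 go.py 582 268.5 110 0.66 5
```

```text
disc fit [582.28 270.14  23.06] 0.3506887884884681
[[567.6 284.9]
 [587.4 246.7]
 [597.2 254.9]
 [578.1 291.9]]
-1.0929239929935775 43.06954571787709
-1.0945752726070255
bar centre@72 [582.59195699 269.60678687]
at [573.3 263.4 208.3] 0.608 d [  8.7   5.1 -98.3] spin tot -0.052 j6 now 1.27
[0.025 0.002 0.246] -0.1
[0.025 0.002 0.246] -0.1
[0.025 0.002 0.246] -0.1
[0.025 0.003 0.246] -0.1
[0.025 0.003 0.246] -0.1
```

jog_arm(targets=[{"xyz": [0.05, 0, 0.2], "spin": -0.25}, {"xyz": [0.05, 0, 0.3], "spin": -0.25}, {"xyz": [0.04, 0, 0.3], "spin": 0}, {"xyz": [0, 0, 0.3], "spin": 0}, {"xyz": [0, 0, 0.3], "spin": 0}, {"xyz": [0, 0, 0.25], "spin": 0}, {"xyz": [0, 0, 0.15], "spin": 0}, {"xyz": [0, 0, 0.1], "spin": 0}, {"xyz": [0, 0, 0.06], "spin": 0}, {"xyz": [0, 0, 0], "spin": 0}])

```text
time: 20.5
tool_pos: [582.1, 270.9, 50.8]
tcp_rot: [3.141, -0.0, 0.66]
contact_force: [-0.2, -0.4, 0.4]
grip_width: 57.0
finger_force: 0.0
```

```bash
cat > st.py <<'E'
from h import *
o=bot.get_obs(); print(o['time'],o['tool_pos'].round(1),o['tcp_rot'].round(3),'F',o['contact_force'].round(1),'M',o['moment'].round(2),o['grip_width'].round(1),o['finger_force'],'j6',o['joint_positions'][5].round(2))
E
python3 st.py
```

```text
Traceback (most recent call last):
  File "st.py", line 2, in <module>
    o=bot.get_obs(); print(o['time'],o['tool_pos'].round(1),o['tcp_rot'].round(3),'F',o['contact_force'].round(1),'M',o['moment'].round(2),o['grip_width'].round(1),o['finger_force'],'j6',o['joint_positions'][5].round(2))
                                                                                                                                           ^^^^^^^^^^^^^^^^^^^^^
AttributeError: 'float' object has no attribute 'round'
```

jog_arm(targets=[{"xyz": [0, 0, 0.05], "spin": 0}, {"xyz": [0, 0, 0], "spin": 0}, {"xyz": [0, 0, 0], "spin": 0}, {"xyz": [0, 0, 0], "spin": 0}, {"xyz": [0, 0, 0], "spin": 0}, {"xyz": [0, 0, 0], "spin": 0}, {"xyz": [0, 0, 0], "spin": 0}, {"xyz": [0, 0, 0], "spin": 0}, {"xyz": [0, 0, 0], "spin": 0}, {"xyz": [0, 0, 0], "spin": 0}], gripper=0)

```text
time: 21.75
tool_pos: [582.1, 270.9, 46.7]
tcp_rot: [3.141, -0.0, 0.66]
contact_force: [2.0, -0.1, -3.8]
grip_width: 46.1
finger_force: 30.0
```

```bash
sed -i "s/o\['grip_width'\].round(1)/round(float(o['grip_width']),1)/" st.py; python3 st.py
```

```text
21.75 [582.1 270.9  46.7] [ 3.141 -0.     0.66 ] F [ 2.  -0.1 -3.8] M [-0.02 -0.39 -0.02] 46.1 29.99954055994749 j6 1.23
```

jog_arm(targets=[{"xyz": [0, 0, 0], "spin": -0.5}, {"xyz": [0, 0, 0], "spin": -0.5}, {"xyz": [0, 0, 0], "spin": -0.5}, {"xyz": [0, 0, 0], "spin": -0.5}, {"xyz": [0, 0, 0], "spin": -0.5}, {"xyz": [0, 0, 0], "spin": -0.5}, {"xyz": [0, 0, 0], "spin": -0.5}, {"xyz": [0, 0, 0], "spin": -0.5}, {"xyz": [0, 0, 0], "spin": -0.5}, {"xyz": [0, 0, 0], "spin": -0.5}])

```text
time: 23.0
tool_pos: [581.9, 271.0, 46.6]
tcp_rot: [-3.141, -0.0, 1.161]
contact_force: [0.7, 1.2, -3.5]
grip_width: 45.8
finger_force: 30.0
```

```bash
python3 st.py
```

```text
23.0 [581.9 271.   46.6] [-3.141 -0.     1.161] F [ 0.7  1.2 -3.5] M [ 0.09 -0.26 -0.02] 45.8 29.99954723753035 j6 0.73
```

jog_arm(targets=[{"xyz": [0, 0, 0], "spin": -0.4}, {"xyz": [0, 0, 0], "spin": -0.4}, {"xyz": [0, 0, 0], "spin": -0.4}, {"xyz": [0, 0, 0], "spin": -0.4}, {"xyz": [0, 0, 0], "spin": -0.4}, {"xyz": [0, 0, 0], "spin": -0.4}, {"xyz": [0, 0, 0], "spin": -0.4}, {"xyz": [0, 0, 0], "spin": -0.4}, {"xyz": [0, 0, 0], "spin": -0.4}, {"xyz": [0, 0, 0], "spin": -0.4}])

```text
time: 24.25
tool_pos: [581.6, 271.1, 46.6]
tcp_rot: [-3.141, -0.0, 1.561]
contact_force: [0.5, 1.1, -2.0]
grip_width: 46.2
finger_force: 30.0
```

```bash
python3 st.py
```

```text
24.25 [581.6 271.1  46.6] [-3.141 -0.     1.561] F [ 0.5  1.1 -2. ] M [ 0.18 -0.19 -0.04] 46.2 29.999878155067563 j6 0.33
```

jog_arm(targets=[{"xyz": [0, 0, 0], "spin": -0.4}, {"xyz": [0, 0, 0], "spin": -0.4}, {"xyz": [0, 0, 0], "spin": -0.4}, {"xyz": [0, 0, 0], "spin": -0.4}, {"xyz": [0, 0, 0], "spin": -0.4}, {"xyz": [0, 0, 0], "spin": -0.4}, {"xyz": [0, 0, 0], "spin": -0.4}, {"xyz": [0, 0, 0], "spin": -0.4}, {"xyz": [0, 0, 0], "spin": -0.4}, {"xyz": [0, 0, 0], "spin": -0.4}])

```text
time: 25.5
tool_pos: [581.5, 270.8, 46.5]
tcp_rot: [-3.14, -0.001, 1.96]
contact_force: [-1.2, -0.2, -2.1]
grip_width: 44.9
finger_force: 30.0
```

```bash
python3 st.py
```

```text
25.5 [581.5 270.8  46.5] [-3.14e+00 -1.00e-03  1.96e+00] F [-1.2 -0.2 -2.1] M [ 0.06 -0.12 -0.66] 44.9 30.01138262450695 j6 -0.07
```

The moment has jumped to -0.66 N m, so the dial has met its stop. Releasing, rising and checking.

jog_arm(targets=[{"xyz": [0, 0, 0], "spin": 0}, {"xyz": [0, 0, 0], "spin": 0}, {"xyz": [0, 0, 0], "spin": 0}, {"xyz": [0, 0, 0], "spin": 0}, {"xyz": [0, 0, -0.2], "spin": 0}, {"xyz": [0, 0, -0.4], "spin": 0}, {"xyz": [0, 0, -0.5], "spin": 0}, {"xyz": [0, 0, -0.5], "spin": 0}, {"xyz": [0, 0, -0.4], "spin": 0}, {"xyz": [0, 0, -0.2], "spin": 0}], gripper=60)

```text
time: 26.75
tool_pos: [582.7, 271.1, 225.9]
tcp_rot: [3.137, 0.0, 1.96]
contact_force: [0.5, 0.3, 0.1]
grip_width: 55.1
finger_force: 0.0
```

Run:
```python
from h import *
bot.capture('side')
c=cal('wrist'); o=bot.get_obs(); im=bot.capture('wrist'); cv2.imwrite('pics/w8.png',im); np.save('c8.npy',c,allow_pickle=True)
print(o['tool_pos'].round(1),o['tcp_rot'].round(3)); q=proj(c,[582.3,270,50])[0]; x,y=q.astype(int); print(q)
a=cv2.resize(im[max(0,y-50):y+50,x-60:x+60],(600,500),interpolation=cv2.INTER_CUBIC); cv2.imwrite('pics/w8c.png',a)
```

```text
[583.  271.2 227. ] [3.136 0.    1.96 ]
[325.09307237 184.98508752]
```

View pics/w8c.png

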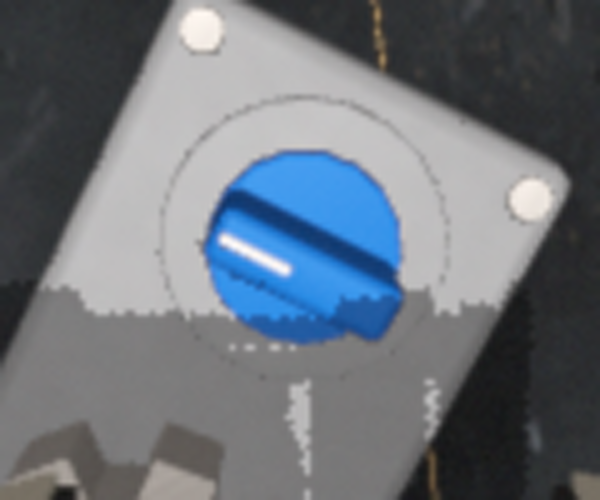

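The bar's edge, (235,195) to (395,275) in the crop, is parallel to the bolt line (203,30) to (530,198). So the bar lies on the burnisher's own x axis, the dial is at 0, and it is at its stop. Next is the lever.

```bash
python3 go.py 571 122.5 240 1.493 10
python3 - <<'E'
from h import *
c=np.load('c8.npy',allow_pickle=True).item(); im=cv2.imread('pics/w8.png'); print(proj(c,[[574.6,170.2,60],[574.6,170.2,134],[571,122.5,199]]))
E
```

```text
at [582.7 271.1 225. ] 1.96 d [ -11.7 -148.6   15. ] spin tot 0.467 j6 now -0.07
[-0.166 -0.084 -0.019] 0.47
[-0.17  -0.076 -0.019] 0.47
[-0.173 -0.068 -0.019] 0.47
[-0.176 -0.06  -0.019] 0.47
[-0.179 -0.052 -0.019] 0.47
[-0.181 -0.043 -0.019] 0.47
[-0.183 -0.035 -0.019] 0.47
[-0.185 -0.026 -0.019] 0.47
[-0.186 -0.018 -0.019] 0.47
[-0.186 -0.009 -0.019] 0.47
[[288.64405856 258.13786029]
 [279.39554874 291.88217624]
 [242.51863826 384.62828399]]
```

jog_arm(targets=[{"xyz": [-0.165, -0.085, -0.1], "spin": 0.47}, {"xyz": [-0.17, -0.075, -0.1], "spin": 0.47}, {"xyz": [-0.175, -0.07, -0.05], "spin": 0.47}, {"xyz": [-0.175, -0.06, 0], "spin": 0.47}, {"xyz": [-0.18, -0.05, 0], "spin": 0.47}, {"xyz": [-0.18, -0.045, 0], "spin": 0.47}, {"xyz": [-0.185, -0.035, 0], "spin": 0.47}, {"xyz": [-0.185, -0.025, 0], "spin": 0.47}, {"xyz": [-0.185, -0.02, 0], "spin": 0.47}, {"xyz": [-0.185, -0.01, 0], "spin": 0.47}])

```text
time: 28.1
tool_pos: [569.6, 121.3, 242.7]
tcp_rot: [-3.142, 0.0, 1.487]
contact_force: [0.6, 0.1, -0.5]
grip_width: 55.4
finger_force: 0.0
```

```bash
python3 - <<'E'
from h import *
bot.capture('scene'); bot.capture('scene')
c=cal('wrist'); im=bot.capture('wrist'); cv2.imwrite('pics/w9.png',im); np.save('c9.npy',c,allow_pickle=True)
s=bot.capture('side'); cs=cal('side')
for n,I,cc in(('w',im,c),('s',s,cs)):
    m=hsvmask(I,(0,170,90),(6,255,255))|hsvmask(I,(175,170,90),(180,255,255))
    for b in blobs(m,60): print(n,cen(b).round(1),cv2.contourArea(b),cv2.boundingRect(b),plane(cc,cen(b),199).round(1))
print('exp',proj(c,[571,122.5,199]))
E
python3 st.py; python3 go.py 571 122.5 181 - 6
```

```text
w [326.7 218.9] 1384.5 (306, 198, 43, 43) [[570.  122.3 199. ]]
s [384.4 201.2] 112.5 (378, 195, 14, 13) [[569.4 123.  199. ]]
exp [[328.1097399  218.53111341]]
28.3 [569.8 122.1 242.8] [ 3.141 -0.     1.489] F [ 0.4 -0.6 -0.3] M [ 0.02 -0.13  0.05] 55.0 0.0 j6 0.16
at [569.8 122.1 242.8] 1.489 d [  1.2   0.4 -61.8] spin tot -0.0 j6 now 0.16
row [0.001 0.002 0.129]
```

View pics/w9.png

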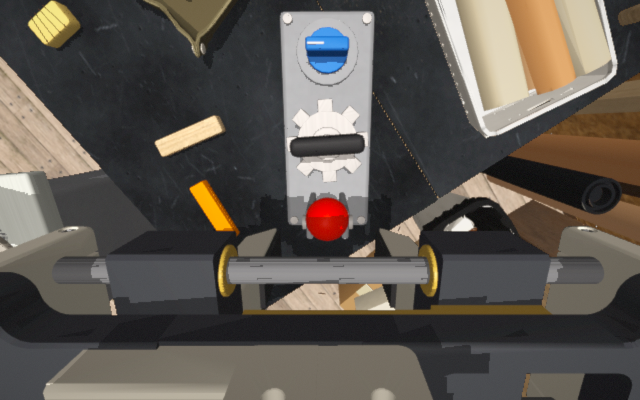

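The picture shows the knob at (327,219) between the open fingers and the dial bar at (327,47) lying across the base. The T-bar is at (328,146), and a gear tooth points almost straight up at (325,105). Since the eight teeth are symmetric, a tooth roughly faces the lever.

jog_arm(targets=[{"xyz": [0, 0, 0.2], "spin": 0}, {"xyz": [0, 0, 0.2], "spin": 0}, {"xyz": [0, 0, 0.15], "spin": 0}, {"xyz": [0, 0, 0.12], "spin": 0}, {"xyz": [0, 0, 0.1], "spin": 0}, {"xyz": [0, 0, 0], "spin": 0}, {"xyz": [0, 0, 0], "spin": 0}, {"xyz": [0, 0, 0], "spin": 0}, {"xyz": [0, 0, 0], "spin": 0}, {"xyz": [0, 0, 0], "spin": 0}])

```text
time: 29.55
tool_pos: [569.8, 122.3, 181.2]
tcp_rot: [3.141, 0.0, 1.49]
contact_force: [0.0, -0.4, 0.3]
grip_width: 55.2
finger_force: 0.0
```

jog_arm(targets=[{"xyz": [0, 0, 0], "spin": 0}, {"xyz": [0, 0, 0], "spin": 0}, {"xyz": [0, 0, 0], "spin": 0}, {"xyz": [0, 0, 0], "spin": 0}, {"xyz": [0, 0, 0], "spin": 0}, {"xyz": [0, 0, 0], "spin": 0}, {"xyz": [0, 0, 0], "spin": 0}, {"xyz": [0, 0, 0], "spin": 0}, {"xyz": [0, 0, 0], "spin": 0}, {"xyz": [0, 0, 0], "spin": 0}], gripper=0)

```text
time: 30.8
tool_pos: [569.4, 122.3, 181.0]
tcp_rot: [-3.141, 0.0, 1.49]
contact_force: [-5.2, -0.4, 2.5]
grip_width: 30.1
finger_force: 30.0
```

```bash
python3 st.py
python3 - <<'E'
from h import *
c=np.load('c9.npy',allow_pickle=True).item(); im=cv2.imread('pics/w9.png')
print('proj spindle z60,134',proj(c,[[574.6,170.2,60],[574.6,170.2,134]]))
print('bolts',plane(c,[(287,19),(367,18),(294,221)],30).round(1))
m=cv2.inRange(im,(0,0,0),(45,45,45)); m[:125]=0; m[165:]=0; m[:,:285]=0; m[:,370:]=0
for b in blobs(m,100): print('T',cen(b),cv2.boundingRect(b),*rect_on(c,b,134))
hs=cv2.cvtColor(im,cv2.COLOR_BGR2HSV)
g=im.min(2); a=cv2.resize(im[85:195,275:385],(660,660),interpolation=cv2.INTER_CUBIC)[:600]; cv2.imwrite('pics/w9c.png',a)
E
```

```text
30.8 [569.4 122.3 181. ] [-3.141  0.     1.49 ] F [-5.2 -0.4  2.5] M [-0.01  0.72 -0.02] 30.1 30.000227093696594 j6 0.16
proj spindle z60,134 [[327.32443036 141.42603969]
 [327.39706338 146.07652711]]
bolts [[540.4 308.4  30. ]
 [631.1 301.8  30. ]
 [520.6  67.2  30. ]]
```

View pics/w9c.png

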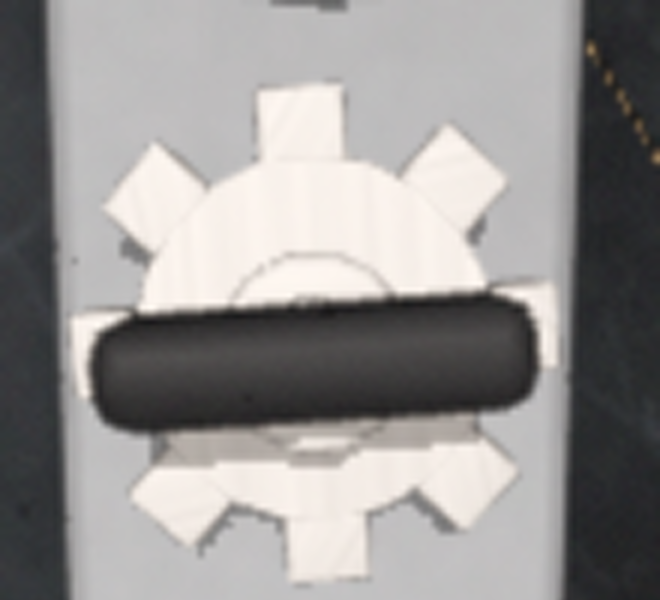

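The crop shows the T-bar along a tooth axis. The top tooth is at (300,122) and the bottom one at (328,548), so the teeth stand +0.066 rad from the base axis. A mid-gap will reach the lever after about 0.33 rad anticlockwise. First I'll ease the lever over along its arc.

jog_arm(targets=[{"xyz": [-0.063, 0, -0.021], "spin": 0}, {"xyz": [-0.063, 0, -0.018], "spin": 0}, {"xyz": [-0.064, 0, -0.015], "spin": 0}, {"xyz": [-0.065, 0, -0.011], "spin": 0}, {"xyz": [-0.065, 0, -0.009], "spin": 0}, {"xyz": [-0.066, 0, -0.005], "spin": 0}, {"xyz": [-0.065, 0, -0.001], "spin": 0}, {"xyz": [-0.065, 0, 0.001], "spin": 0}, {"xyz": [-0.066, 0, 0.005], "spin": 0}, {"xyz": [-0.05, 0, 0.007], "spin": 0}])

```text
time: 32.05
tool_pos: [565.3, 71.7, 186.4]
tcp_rot: [-3.141, -0.0, 1.49]
contact_force: [-5.6, 1.6, 2.2]
grip_width: 30.4
finger_force: 30.0
```

```bash
python3 st.py
```

```text
32.05 [565.3  71.7 186.4] [-3.141 -0.     1.49 ] F [-5.6  1.6  2.2] M [0.28 0.76 0.1 ] 30.4 30.000446140766144 j6 0.07
```

jog_arm(targets=[{"xyz": [0, 0, 0], "spin": 0}, {"xyz": [0, 0, 0], "spin": 0}, {"xyz": [0, 0, 0], "spin": 0}, {"xyz": [0, 0, 0], "spin": 0}, {"xyz": [0, 0, 0], "spin": 0}, {"xyz": [0, 0, -0.15], "spin": 0}, {"xyz": [0, 0, -0.2], "spin": 0}, {"xyz": [0, 0, -0.2], "spin": 0}, {"xyz": [0, 0, -0.15], "spin": 0}, {"xyz": [0, 0, -0.05], "spin": 0}], gripper=90)

```text
time: 33.3
tool_pos: [566.0, 71.9, 247.6]
tcp_rot: [3.14, -0.0, 1.49]
contact_force: [0.4, -0.3, -0.6]
grip_width: 82.6
finger_force: 0.0
```

```bash
python3 - <<'E'
from h import *
bot.capture('scene')
cs=cal('scene'); s=bot.capture('scene'); d=bot.capture('side'); cd=cal('side')
P=[]
for n,I,cc in(('sc',s,cs),('sd',d,cd)):
    m=hsvmask(I,(0,170,90),(6,255,255))|hsvmask(I,(175,170,90),(180,255,255))
    for b in blobs(m,30):
        print(n,cen(b).round(1),cv2.contourArea(b),plane(cc,cen(b),203).round(1))
for th in(-.35,.1,.18,.4):
    k=[568-.08*105*np.sin(th),86.5-105*np.sin(th),100+105*np.cos(th)]; print(th,np.round(k,1),proj(cs,k).round(1),proj(cd,k).round(1))
E
python3 st.py; python3 go.py 574.6 170.2 240 1.547 8
```

```text
sc [ 26.7 249.7] 133.0 [[497.5 757.3 203. ]]
sc [331.7 137.7] 62.5 [[571.9  64.7 203. ]]
sd [384.3 215.8] 125.0 [[564.5  68.5 203. ]]
-0.35 [570.9 122.5 198.6] [[313.9 144.7]] [[385.  201.5]]
0.1 [567.2  76.  204.5] [[329.3 138.9]] [[385.3 213. ]]
0.18 [566.5  67.7 203.3] [[332.  138.6]] [[385.2 215.9]]
0.4 [564.7  45.6 196.7] [[339.  139.1]] [[384.9 225. ]]
33.45 [565.5  71.9 246.3] [-3.141  0.     1.49 ] F [-0.  -0.3  0.3] M [-0.03 -0.16  0.03] 82.6 0.0 j6 0.07
at [565.5  71.9 246.3] 1.49 d [ 9.1 98.3 -6.3] spin tot -0.057 j6 now 0.07
[0.154 0.002 0.01 ] -0.07
[0.154 0.003 0.01 ] -0.07
[0.154 0.004 0.01 ] -0.07
[0.154 0.005 0.01 ] -0.07
[0.154 0.006 0.01 ] -0.07
[0.154 0.007 0.01 ] -0.07
[0.154 0.008 0.01 ] -0.07
[0.154 0.009 0.01 ] -0.07
```

The lever is resting on a tooth tip: the knob is at scene (331.7,137.7), and 0.18 rad predicts (332,138.6). Going to the T-handle to grip it end to end.

jog_arm(targets=[{"xyz": [0.154, 0.002, 0], "spin": -0.07}, {"xyz": [0.154, 0.003, 0], "spin": -0.07}, {"xyz": [0.154, 0.004, 0], "spin": -0.07}, {"xyz": [0.154, 0.005, 0], "spin": -0.07}, {"xyz": [0.154, 0.006, 0], "spin": -0.07}, {"xyz": [0.154, 0.007, 0], "spin": -0.07}, {"xyz": [0.154, 0.008, 0], "spin": -0.07}, {"xyz": [0.154, 0.009, 0], "spin": -0.1}, {"xyz": [0, 0, 0], "spin": 0}, {"xyz": [0, 0, 0], "spin": 0}], gripper=100)

```text
time: 34.7
tool_pos: [574.7, 169.9, 246.4]
tcp_rot: [-3.141, 0.0, 1.549]
contact_force: [1.2, 0.2, 0.0]
grip_width: 91.6
finger_force: 0.0
```

```bash
python3 - <<'E'
from h import *
c=cal('wrist'); o=bot.get_obs(); im=bot.capture('wrist'); cv2.imwrite('pics/w10.png',im); print(o['tool_pos'].round(1),o['tcp_rot'].round(3))
q=proj(c,[574.6,170.2,134])[0]; print('exp T',q)
x,y=q.astype(int); m=np.zeros((400,640),np.uint8); r=im[y-30:y+30,x-60:x+60]; m[y-30:y+30,x-60:x+60]=cv2.inRange(r,(0,0,0),(70,70,70))
for b in blobs(m,200): print('T',cen(b),cv2.contourArea(b),cv2.boundingRect(b),cv2.minAreaRect(b),plane(c,cen(b),134).round(1))
E
python3 go.py 574.6 170.2 106 1.55 7|head -2
```

```text
[574.7 169.9 246.4] [-3.141  0.     1.549]
exp T [326.61277631 197.76936179]
T [326.34723315 194.52897981] 1271.0 (292, 184, 70, 21) ((326.5, 194.0), (20.0, 69.0), 90.0) [[574.4 173.4 134. ]]
T [375.539819   198.20271493] 1105.0 (363, 167, 23, 60) ((374.0, 196.5), (59.0, 22.0), 90.0) [[621.9 168.7 134. ]]
T [275.0133208  196.45948911] 1063.5 (266, 167, 20, 60) ((275.5, 196.5), (59.0, 19.0), 90.0) [[524.9 172.6 134. ]]
at [574.7 169.8 246.4] 1.548 d [-1.000e-01  4.000e-01 -1.404e+02] spin tot -0.002 j6 now 0.18
row [ 0.001 -0.     0.251]
```

jog_arm(targets=[{"xyz": [0.015, 0, 0.3], "spin": 0}, {"xyz": [0, 0, 0.35], "spin": 0}, {"xyz": [0, 0, 0.3], "spin": 0}, {"xyz": [0, 0, 0.25], "spin": 0}, {"xyz": [0, 0, 0.2], "spin": 0}, {"xyz": [0, 0, 0.2], "spin": 0}, {"xyz": [0, 0, 0.15], "spin": 0}, {"xyz": [0, 0, 0], "spin": 0}, {"xyz": [0, 0, 0], "spin": 0}, {"xyz": [0, 0, 0], "spin": 0}])

```text
time: 36.0
tool_pos: [575.2, 171.4, 107.2]
tcp_rot: [3.14, -0.0, 1.549]
contact_force: [0.1, -0.4, 0.3]
grip_width: 91.6
finger_force: 0.0
```

```bash
python3 st.py
```

```text
36.0 [575.2 171.4 107.2] [ 3.14  -0.     1.549] F [ 0.1 -0.4  0.3] M [ 0.   -0.1   0.01] 91.6 0.0 j6 0.18
```

jog_arm(targets=[{"xyz": [0, 0, 0], "spin": 0}, {"xyz": [0, 0, 0], "spin": 0}, {"xyz": [0, 0, 0], "spin": 0}, {"xyz": [0, 0, 0], "spin": 0}, {"xyz": [0, 0, 0], "spin": 0}, {"xyz": [0, 0, 0], "spin": 0}, {"xyz": [0, 0, 0], "spin": 0}, {"xyz": [0, 0, 0], "spin": 0}, {"xyz": [0, 0, 0], "spin": 0}, {"xyz": [0, 0, 0], "spin": 0}], gripper=0)

```text
time: 37.25
tool_pos: [573.4, 171.4, 106.5]
tcp_rot: [-3.139, 0.0, 1.549]
contact_force: [-5.6, -0.6, 4.4]
grip_width: 69.6
finger_force: 30.0
```

jog_arm(targets=[{"xyz": [0, 0, 0], "spin": -0.25}, {"xyz": [0, 0, 0], "spin": -0.25}, {"xyz": [0, 0, 0], "spin": -0.25}, {"xyz": [0, 0, 0], "spin": -0.25}, {"xyz": [0, 0, 0], "spin": -0.25}, {"xyz": [0, 0, 0], "spin": -0.25}, {"xyz": [0, 0, 0], "spin": -0.25}, {"xyz": [0, 0, 0], "spin": -0.25}, {"xyz": [0, 0, 0], "spin": -0.25}, {"xyz": [0, 0, 0], "spin": 0}])

```text
time: 38.5
tool_pos: [573.3, 171.3, 106.5]
tcp_rot: [-3.139, -0.0, 1.775]
contact_force: [-5.5, -0.8, 3.9]
grip_width: 70.1
finger_force: 30.0
```

```bash
cat > lv.py <<'E'
from h import *
import st
I=bot.capture('scene'); c=cal('scene'); m=hsvmask(I,(0,170,90),(6,255,255))|hsvmask(I,(175,170,90),(180,255,255)); m[:,:280]=0; m[:,380:]=0; m[180:]=0
b=max(blobs(m,20),key=cv2.contourArea); q=cen(b); T=np.linspace(-.35,.45,161)
K=np.c_[568-8.4*np.sin(T),86.5-105*np.sin(T),100+105*np.cos(T)]
print('knob',q.round(1),'lever',T[np.argmin(np.abs(proj(c,K)[:,0]-q[0]))].round(3))
E
python3 lv.py
```

```text
38.5 [573.3 171.3 106.5] [-3.139 -0.     1.775] F [-5.5 -0.8  3.9] M [-0.08  0.75  0.16] 70.1 30.002886950969696 j6 -0.04
knob [335.  137.7] lever 0.275
```

The lever has sunk partway, to 0.275. Continuing slowly anticlockwise.

jog_arm(targets=[{"xyz": [0, 0, 0], "spin": -0.06}, {"xyz": [0, 0, 0], "spin": -0.06}, {"xyz": [0, 0, 0], "spin": -0.06}, {"xyz": [0, 0, 0], "spin": -0.06}, {"xyz": [0, 0, 0], "spin": -0.06}, {"xyz": [0, 0, 0], "spin": -0.06}, {"xyz": [0, 0, 0], "spin": -0.06}, {"xyz": [0, 0, 0], "spin": -0.06}, {"xyz": [0, 0, 0], "spin": -0.06}, {"xyz": [0, 0, 0], "spin": 0}])

```text
time: 39.8
tool_pos: [573.3, 171.4, 106.5]
tcp_rot: [-3.138, -0.0, 1.828]
contact_force: [-5.0, -0.5, 3.8]
grip_width: 69.9
finger_force: 30.0
```

```bash
python3 lv.py
```

```text
39.8 [573.3 171.4 106.5] [-3.138 -0.     1.828] F [-5.  -0.5  3.8] M [-0.07  0.76  0.05] 69.9 30.001801550388336 j6 -0.1
knob [338.7 138.9] lever 0.39
```

jog_arm(targets=[{"xyz": [0, 0, 0], "spin": -0.04}, {"xyz": [0, 0, 0], "spin": -0.04}, {"xyz": [0, 0, 0], "spin": -0.04}, {"xyz": [0, 0, 0], "spin": -0.04}, {"xyz": [0, 0, 0], "spin": 0}, {"xyz": [0, 0, 0], "spin": 0}, {"xyz": [0, 0, 0], "spin": 0}, {"xyz": [0, 0, 0], "spin": 0}, {"xyz": [0, 0, 0], "spin": 0}, {"xyz": [0, 0, 0], "spin": 0}])

```text
time: 41.1
tool_pos: [573.3, 171.3, 106.5]
tcp_rot: [-3.138, -0.0, 1.844]
contact_force: [-6.2, 0.5, 4.5]
grip_width: 70.0
finger_force: 30.0
```

```bash
python3 lv.py
```

```text
41.1 [573.3 171.3 106.5] [-3.138 -0.     1.844] F [-6.2  0.5  4.5] M [-0.05  0.73 -0.01] 70.0 30.0018972158432 j6 -0.11
knob [338.6 139. ] lever 0.39
```

The lever reading holds at 0.39 and the moment is about zero, so it is home. Releasing and rising.

jog_arm(targets=[{"xyz": [0, 0, 0], "spin": 0}, {"xyz": [0, 0, 0], "spin": 0}, {"xyz": [0, 0, 0], "spin": 0}, {"xyz": [0, 0, 0], "spin": 0}, {"xyz": [0, 0, 0], "spin": 0}, {"xyz": [0, 0, -0.2], "spin": 0}, {"xyz": [0, 0, -0.4], "spin": 0}, {"xyz": [0, 0, -0.5], "spin": 0}, {"xyz": [0, 0, -0.4], "spin": 0}, {"xyz": [0, 0, -0.2], "spin": 0}], gripper=100)

```text
time: 42.4
tool_pos: [575.5, 171.5, 246.1]
tcp_rot: [3.137, 0.001, 1.844]
contact_force: [0.2, 0.5, -0.8]
grip_width: 91.8
finger_force: 0.0
```

```bash
python3 lv.py; python3 go.py 393 191 215 0.30 20
python3 - <<'E'
from h import *
c=cal('side'); im=bot.capture('side'); cv2.imwrite('pics/s11.png',im)
m=np.zeros((400,640),np.uint8); m[150:320,255:375]=hsvmask(im,(9,40,110),(24,140,255))[150:320,255:375]
for b in blobs(m,60): print(cen(b).round(),cv2.contourArea(b),*rect_on(c,b,8))
E
```

```text
42.4 [575.5 171.5 246.1] [3.137e+00 1.000e-03 1.844e+00] F [ 0.2  0.5 -0.8] M [ 0.03 -0.12 -0.03] 91.8 0.0 j6 -0.11
knob [338.6 138.4] lever 0.385
at [576.  171.6 247.6] 1.844 d [-183.    19.4  -32.6] spin tot 1.544 j6 now -0.11
[ 0.043 -0.107  0.02 ] 0.77
[ 0.034 -0.11   0.02 ] 0.77
[ 0.026 -0.112  0.02 ] 0.77
[ 0.017 -0.114  0.02 ] 0.77
[ 0.008 -0.115  0.02 ] 0.77
[-0.001 -0.115  0.02 ] 0.77
[-0.01  -0.115  0.02 ] 0.77
[-0.018 -0.114  0.02 ] 0.77
[-0.027 -0.112  0.02 ] 0.77
[-0.036 -0.109  0.02 ] 0.77
[-0.044 -0.106  0.02 ] 0.77
[-0.052 -0.103  0.02 ] 0.77
[-0.06  -0.098  0.02 ] 0.77
[-0.067 -0.093  0.02 ] 0.77
[-0.074 -0.088  0.02 ] 0.77
[-0.081 -0.082  0.02 ] 0.77
[-0.087 -0.075  0.02 ] 0.77
[-0.092 -0.068  0.02 ] 0.77
[-0.097 -0.061  0.02 ] 0.77
[-0.102 -0.053  0.02 ] 0.77
[365. 315.] 162.5 [527.  -65.5  73.4  28.6] 0.518
[313. 237.] 87.5 [393.8 191.4  94.2  37.2] 0.297
[268. 286.] 1385.5 [262.1  44.5 328.9  95.2] -1.06
[343. 186.] 997.5 [482.9 422.1 247.5  98.4] 0.82
```

jog_arm(targets=[{"xyz": [0.043, -0.107, 0], "spin": 0.77}, {"xyz": [0.034, -0.11, 0], "spin": 0.77}, {"xyz": [0.026, -0.112, 0], "spin": 0.77}, {"xyz": [0.017, -0.114, 0], "spin": 0.77}, {"xyz": [0.008, -0.115, 0], "spin": 0.77}, {"xyz": [0, -0.115, 0.02], "spin": 0.77}, {"xyz": [-0.01, -0.115, 0.02], "spin": 0.77}, {"xyz": [-0.018, -0.114, 0.02], "spin": 0.77}, {"xyz": [-0.027, -0.112, 0.02], "spin": 0.77}, {"xyz": [-0.036, -0.109, 0.02], "spin": 0.77}], gripper=50)

```text
time: 43.75
tool_pos: [482.5, 181.0, 234.0]
tcp_rot: [-3.141, 0.001, 1.071]
contact_force: [0.1, -1.5, 0.0]
grip_width: 45.7
finger_force: 0.0
```

jog_arm(targets=[{"xyz": [-0.044, -0.106, 0.03], "spin": 0.77}, {"xyz": [-0.052, -0.103, 0.03], "spin": 0.77}, {"xyz": [-0.06, -0.098, 0.03], "spin": 0.77}, {"xyz": [-0.067, -0.093, 0.03], "spin": 0.77}, {"xyz": [-0.074, -0.088, 0.03], "spin": 0.77}, {"xyz": [-0.081, -0.082, 0.03], "spin": 0.77}, {"xyz": [-0.087, -0.075, 0.03], "spin": 0.77}, {"xyz": [-0.092, -0.068, 0.03], "spin": 0.77}, {"xyz": [-0.097, -0.061, 0.03], "spin": 0.77}, {"xyz": [-0.102, -0.053, 0.03], "spin": 0.77}])

```text
time: 45.0
tool_pos: [391.0, 190.4, 210.1]
tcp_rot: [3.142, 0.001, 0.301]
contact_force: [0.6, 0.8, -0.0]
grip_width: 45.9
finger_force: 0.0
```

```bash
python3 -c "
from plant import bot
bot.capture('side')"; python3 wl.py w12; python3 st.py
```

```text
[389.8 190.4 209.7] [-3.141e+00  2.000e-03  2.990e-01]
[329. 177.] 1206.0 [394.9 189.9  88.9  22.8] 0.307
45.1 [390.6 190.4 210. ] [-3.142e+00  2.000e-03  3.040e-01] F [-0.5  0.7 -1. ] M [-0.04  0.05  0.03] 46.0 0.0 j6 1.54
```

Slicker B is at (394.9,189.9), yaw 0.307, measuring 88.9 x 22.8 mm. The orange block's near end is about 25 mm clear of the finger.

jog_arm(targets=[{"xyz": [0.025, 0.01, 0.5], "spin": 0}, {"xyz": [0.02, 0.008, 0.5], "spin": 0}, {"xyz": [0, 0, 0.5], "spin": 0}, {"xyz": [0, 0, 0.4], "spin": 0}, {"xyz": [0, 0, 0.3], "spin": 0}, {"xyz": [0, 0, 0.2], "spin": 0}, {"xyz": [0, 0, 0.1], "spin": 0}, {"xyz": [0, 0, 0.07], "spin": 0}, {"xyz": [0, 0, 0], "spin": 0}, {"xyz": [0, 0, 0], "spin": 0}])

```text
time: 46.35
tool_pos: [396.0, 190.3, 5.3]
tcp_rot: [3.141, -0.001, 0.304]
contact_force: [-0.1, 0.9, 0.7]
grip_width: 45.8
finger_force: 0.0
```

jog_arm(targets=[{"xyz": [0, 0, 0], "spin": 0}, {"xyz": [0, 0, 0], "spin": 0}, {"xyz": [0, 0, 0], "spin": 0}, {"xyz": [0, 0, 0], "spin": 0}, {"xyz": [0, 0, 0], "spin": 0}, {"xyz": [0, 0, -0.1], "spin": 0}, {"xyz": [0, 0, -0.3], "spin": 0}, {"xyz": [0, 0, -0.4], "spin": 0}, {"xyz": [0, 0, -0.5], "spin": 0}, {"xyz": [0, 0, -0.5], "spin": 0}], gripper=0)

```text
time: 47.6
tool_pos: [395.3, 190.1, 150.4]
tcp_rot: [3.142, 0.0, 0.304]
contact_force: [-0.4, -0.6, -0.3]
grip_width: 21.6
finger_force: 30.0
```

```bash
python3 go.py 430 370 150 0.757 10
```

```text
at [395.3 190.1 150.4] 0.304 d [ 34.7 179.9  -0.4] spin tot -0.453 j6 now 1.54
[ 0.109 -0.202  0.001] -0.45
[ 0.118 -0.196  0.001] -0.45
[ 0.126 -0.191  0.001] -0.45
[ 0.135 -0.185  0.001] -0.45
[ 0.143 -0.179  0.001] -0.45
[ 0.151 -0.172  0.001] -0.45
[ 0.159 -0.165  0.001] -0.45
[ 0.166 -0.158  0.001] -0.45
[ 0.173 -0.15   0.001] -0.45
[ 0.18  -0.142  0.001] -0.45
```

jog_arm(targets=[{"xyz": [0.11, -0.2, 0], "spin": -0.45}, {"xyz": [0.12, -0.195, 0], "spin": -0.45}, {"xyz": [0.125, -0.19, 0], "spin": -0.45}, {"xyz": [0.135, -0.185, 0], "spin": -0.45}, {"xyz": [0.145, -0.18, 0], "spin": -0.45}, {"xyz": [0.15, -0.17, 0], "spin": -0.45}, {"xyz": [0.16, -0.165, 0], "spin": -0.45}, {"xyz": [0.165, -0.16, 0], "spin": -0.45}, {"xyz": [0.175, -0.15, 0], "spin": -0.45}, {"xyz": [0.18, -0.14, 0], "spin": -0.45}])

```text
time: 48.85
tool_pos: [431.2, 371.1, 148.8]
tcp_rot: [3.141, 0.0, 0.757]
contact_force: [-0.9, 0.3, -0.6]
grip_width: 21.4
finger_force: 30.0
```

```bash
python3 - <<'E'
from h import *
bot.capture('side'); c=cal('wrist'); o=bot.get_obs(); im=bot.capture('wrist'); cv2.imwrite('pics/w13.png',im); print(o['tool_pos'].round(1),o['tcp_rot'].round(3),o['grip_width'])
m=hsvmask(im,(9,40,110),(24,140,255))
for b in blobs(m,300): print(cen(b).round(),cv2.contourArea(b),*rect_on(c,b,16))
print('C exp',proj(c,[449,387,16]))
# C edges near front
E
python3 go.py 449.5 387 26 0.757 8 | head -3
```

```text
[431.6 373.  148.8] [-3.141e+00 -2.000e-03  7.590e-01] 21.994723193133897
[327. 296.] 956.5 [345.2 290.3  42.6  33.5] -0.813
[399.  69.] 1652.5 [528.6 370.7 213.5  30.3] 0.674
[328. 108.] 23016.5 [472.  407.7 246.5 104.5] 0.776
[260.  95.] 835.5 [445.6 472.8 193.9  10.9] 0.803
C exp [[328.66841025 172.70898736]]
at [431.3 371.7 148.6] 0.757 d [  18.2   15.3 -122.6] spin tot -0.0 j6 now 1.39
row [0.037 0.002 0.192]
```

View pics/w13.png

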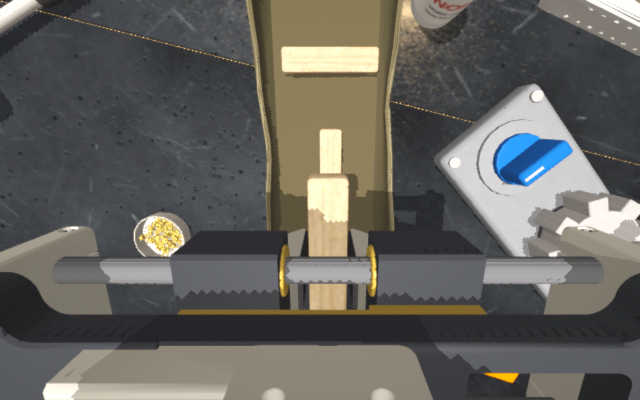

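Held slicker B lines up over C, whose far end shows at (331,130). A lies crosswise at (330,59), and the dial bar is still along the base's x axis. Stacking B on C.

jog_arm(targets=[{"xyz": [0.1, 0.01, 0.25], "spin": 0}, {"xyz": [0.1, 0.01, 0.3], "spin": 0}, {"xyz": [0.1, 0, 0.3], "spin": 0}, {"xyz": [0, 0, 0.25], "spin": 0}, {"xyz": [0, 0, 0.2], "spin": 0}, {"xyz": [0, 0, 0.12], "spin": 0}, {"xyz": [0, 0, 0.08], "spin": 0}, {"xyz": [0, 0, 0.05], "spin": 0}, {"xyz": [0, 0, 0], "spin": 0}, {"xyz": [0, 0, 0], "spin": 0}])

```text
time: 50.2
tool_pos: [449.9, 385.4, 25.3]
tcp_rot: [3.141, -0.001, 0.754]
contact_force: [-0.2, 0.2, 0.1]
grip_width: 21.6
finger_force: 30.0
```

```bash
python3 st.py
```

```text
50.2 [449.9 385.4  25.3] [ 3.141e+00 -1.000e-03  7.540e-01] F [-0.2  0.2  0.1] M [ 0.01 -0.12  0.01] 21.6 29.998248517513275 j6 1.4
```

Lowering the last few millimetres, then opening and retreating.

jog_arm(targets=[{"xyz": [0, 0, 0.02], "spin": 0}, {"xyz": [0, 0, 0.02], "spin": 0}, {"xyz": [0, 0, 0], "spin": 0}, {"xyz": [0, 0, 0], "spin": 0}, {"xyz": [0, 0, 0], "spin": 0}, {"xyz": [0, 0, 0], "spin": 0}, {"xyz": [0, 0, 0], "spin": 0}, {"xyz": [0, 0, 0], "spin": 0}, {"xyz": [0, 0, 0], "spin": 0}, {"xyz": [0, 0, 0], "spin": 0}])

```text
time: 51.45
tool_pos: [449.7, 385.2, 21.6]
tcp_rot: [3.142, 0.0, 0.754]
contact_force: [-0.5, 0.8, -1.0]
grip_width: 21.5
finger_force: 30.0
```

jog_arm(targets=[{"xyz": [0, 0, 0], "spin": 0}, {"xyz": [0, 0, 0], "spin": 0}, {"xyz": [0, 0, 0], "spin": 0}, {"xyz": [0, 0, 0], "spin": 0}, {"xyz": [0, 0, -0.2], "spin": 0}, {"xyz": [0, 0, -0.4], "spin": 0}, {"xyz": [0, 0, -0.5], "spin": 0}, {"xyz": [0, 0, -0.5], "spin": 0}, {"xyz": [0, 0, -0.5], "spin": 0}, {"xyz": [0, 0, -0.4], "spin": 0}], gripper=45)

```text
time: 52.7
tool_pos: [449.8, 385.3, 224.9]
tcp_rot: [3.141, -0.003, 0.754]
contact_force: [0.2, 0.7, 0.9]
grip_width: 41.3
finger_force: 0.0
```

jog_arm(targets=[{"xyz": [-0.2, 0, 0], "spin": 0}, {"xyz": [-0.2, 0, 0], "spin": 0}, {"xyz": [-0.2, 0, 0], "spin": 0}, {"xyz": [-0.2, 0, 0], "spin": 0}, {"xyz": [0, 0, 0], "spin": 0}, {"xyz": [0, 0, 0], "spin": 0}, {"xyz": [0, 0, 0], "spin": 0}, {"xyz": [0, 0, 0], "spin": 0}, {"xyz": [0, 0, 0], "spin": 0}, {"xyz": [0, 0, 0], "spin": 0}])

```text
time: 53.95
tool_pos: [403.0, 341.4, 221.5]
tcp_rot: [3.142, 0.0, 0.754]
contact_force: [-0.7, -0.3, -0.1]
grip_width: 41.3
finger_force: 0.0
```

```bash
python3 lv.py
python3 - <<'E'
from h import *
w=bot.capture('wrist'); s=bot.capture('side'); sc=bot.capture('scene')
can=np.zeros((600,800,3),np.uint8); can[:340,:544]=cv2.resize(w[:260],(544,221*340//221))[:340]
can[340:600,:400]=cv2.resize(sc[130:325,140:440],(400,260)); can[340:600,400:]=cv2.resize(s[150:320,255:515],(400,260))
cv2.imwrite('pics/f14.png',can)
E
```

```text
53.95 [403.  341.4 221.5] [3.142 0.    0.754] F [-0.7 -0.3 -0.1] M [-0.05 -0.01 -0.02] 41.3 0.0 j6 1.37
knob [338.9 140.4] lever 0.4
```

View pics/f14.png

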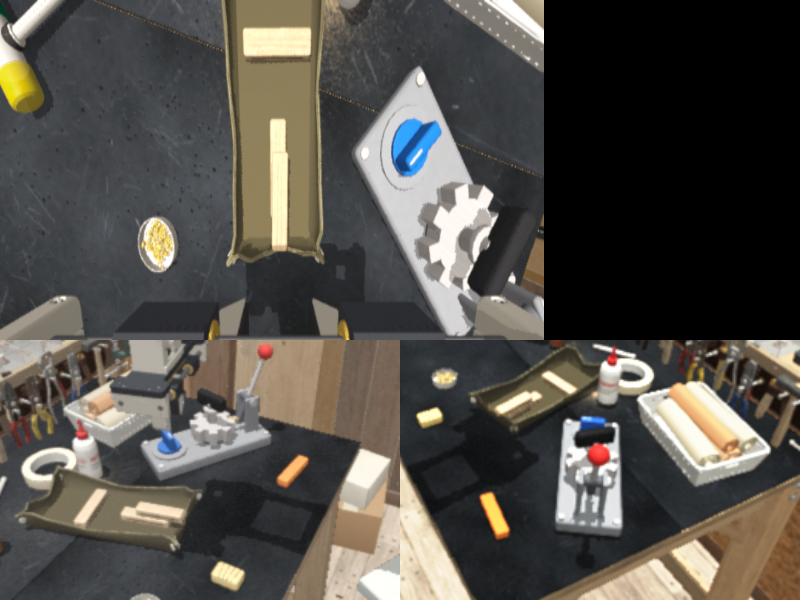

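All three slickers are in the tray, the lever leans away and the dial is at its stop. In the upper picture B, at (279,200), sits somewhat towards the near wall relative to C. I'll measure it.

Run:
```python
from h import *
bot.capture('side'); c=cal('wrist'); w=bot.capture('wrist'); cv2.imwrite('pics/w15.png',w)
u=np.array([np.cos(.757),np.sin(.757)]); v=np.array([-u[1],u[0]]); T=np.array([493.4,433.2])
def loc(px,z):
    P=plane(c,px,z)[:,:2]-T; return np.c_[P@u,P@v].round(1).tolist()
s=np.array([640/544,260/340])
print('B ends z32',loc(np.array([(279,152),(280,250)])*s,32)); print('B ends z24',loc(np.array([(279,152),(280,250)])*s,24))
print('C end z16',loc(np.array([(278,120)])*s,16)); print('near rim z30',loc(np.array([(275,252)])*s,30))
m=hsvmask(w,(9,40,140),(24,120,255)); 
col=w[80:205,int(279*s[0])]; print([(80+i*3,tuple(int(x) for x in col[i*3])) for i in range(len(col)//3)])
```

```text
B ends z32 [[-50.2, -6.5], [-138.9, -7.7]]
B ends z24 [[-50.0, -6.5], [-140.7, -7.8]]
C end z16 [[-22.0, -5.3]]
near rim z30 [[-141.3, -0.4]]
[(80, (91, 128, 142)), (83, (90, 128, 142)), (86, (92, 129, 143)), (89, (92, 129, 144)), (92, (199, 245, 255)), (95, (204, 251, 255)), (98, (198, 246, 255)), (101, (199, 248, 255)), (104, (199, 247, 255)), (107, (199, 250, 255)), (110, (193, 242, 255)), (113, (200, 249, 255)), (116, (177, 224, 252)), (119, (213, 255, 255)), (122, (211, 255, 255)), (125, (206, 252, 255)), (128, (204, 249, 255)), (131, (207, 250, 255)), (134, (211, 255, 255)), (137, (212, 255, 255)), (140, (205, 253, 255)), (143, (205, 252, 255)), (146, (206, 253, 255)), (149, (207, 254, 255)), (152, (210, 255, 255)), (155, (206, 253, 255)), (158, (208, 254, 255)), (161, (207, 253, 255)), (164, (209, 255, 255)), (167, (207, 253, 255)), (170, (204, 252, 255)), (173, (208, 254, 255)), (176, (204, 252, 255)), (179, (205, 252, 255)), (182, (205, 252, 255)), (185, (206, 252, 255)), (188, (142, 184, 211)), (191, (114, 154, 182)), (194, (45, 44, 41)), (197, (48, 46, 46)), (200, (58, 54, 53))]
```

B now sits at about -94 along the tray, with its near end at the wall, so it slid or was knocked after release. I'll regrip it and move it back onto C.

jog_arm(targets=[{"xyz": [0.14, 0.01, 0.4], "spin": 0}, {"xyz": [0.14, 0.01, 0.4], "spin": 0}, {"xyz": [0.14, 0, 0.4], "spin": 0}, {"xyz": [0, 0, 0.4], "spin": 0}, {"xyz": [0, 0, 0.35], "spin": 0}, {"xyz": [0, 0, 0.25], "spin": 0}, {"xyz": [0, 0, 0.15], "spin": 0}, {"xyz": [0, 0, 0.12], "spin": 0}, {"xyz": [0, 0, 0], "spin": 0}, {"xyz": [0, 0, 0], "spin": 0}])

```text
time: 55.5
tool_pos: [429.0, 363.5, 24.7]
tcp_rot: [3.141, -0.001, 0.754]
contact_force: [-0.5, -0.0, 0.3]
grip_width: 41.8
finger_force: 0.0
```

jog_arm(targets=[{"xyz": [0, 0, 0], "spin": 0}, {"xyz": [0, 0, 0], "spin": 0}, {"xyz": [0, 0, 0], "spin": 0}, {"xyz": [0, 0, 0], "spin": 0}, {"xyz": [0, 0, 0], "spin": 0}, {"xyz": [0, 0, -0.1], "spin": 0}, {"xyz": [0, 0, -0.15], "spin": 0}, {"xyz": [0, 0, -0.15], "spin": 0}, {"xyz": [0, 0, -0.1], "spin": 0}, {"xyz": [0, 0, 0], "spin": 0}], gripper=0)

```text
time: 56.75
tool_pos: [429.0, 363.5, 65.0]
tcp_rot: [3.141, -0.002, 0.754]
contact_force: [-0.1, -0.4, -0.9]
grip_width: 21.5
finger_force: 30.0
```

```bash
python3 st.py
python3 - <<'E'
from h import *
c=cal('wrist'); w=bot.capture('wrist'); cv2.imwrite('pics/w16.png',w)
m=hsvmask(w,(9,30,130),(28,140,255)); m[235:]=0
for b in blobs(m,150): print(cen(b).round(),cv2.contourArea(b),cv2.boundingRect(b))
u=np.array([np.cos(.757),np.sin(.757)]); v=np.array([-u[1],u[0]]); T=np.array([493.4,433.2]); p=bot.get_obs()['tool_pos'][:2]-T; print('tcp',p@u,p@v)
print('C end px->', )
E
```

```text
56.75 [429.  363.5  65. ] [ 3.141e+00 -2.000e-03  7.540e-01] F [-0.1 -0.4 -0.9] M [-0.01  0.01  0.01] 21.5 29.99737411737442 j6 1.38
[580. 232.] 167.5 (562, 227, 47, 8)
[408. 100.] 1147.0 (402, 0, 19, 203)
[317. 105.] 27574.0 (240, 0, 154, 235)
[225. 101.] 1115.0 (207, 0, 32, 207)
tcp -95.1074597485171 -6.36785943570225
C end px->
```

jog_arm(targets=[{"xyz": [0.1, -0.01, 0], "spin": 0}, {"xyz": [0.15, -0.01, 0], "spin": 0}, {"xyz": [0.15, 0, 0.05], "spin": 0}, {"xyz": [0, 0, 0.15], "spin": 0}, {"xyz": [0, 0, 0.12], "spin": 0}, {"xyz": [0, 0, 0.08], "spin": 0}, {"xyz": [0, 0, 0.06], "spin": 0}, {"xyz": [0, 0, 0.04], "spin": 0}, {"xyz": [0, 0, 0.02], "spin": 0}, {"xyz": [0, 0, 0], "spin": 0}])

```text
time: 58.05
tool_pos: [450.8, 386.2, 24.3]
tcp_rot: [3.141, -0.001, 0.754]
contact_force: [-4.7, -3.6, 13.0]
grip_width: 21.6
finger_force: 30.0
```

```bash
python3 st.py
```

```text
58.05 [450.8 386.2  24.3] [ 3.141e+00 -1.000e-03  7.540e-01] F [-4.7 -3.6 13. ] M [-0.63  0.68 -0.06] 21.6 30.003549456596375 j6 1.4
```

It is bearing lightly on C at 13 N. Releasing and retreating as before.

jog_arm(targets=[{"xyz": [0, 0, 0], "spin": 0}, {"xyz": [0, 0, 0], "spin": 0}, {"xyz": [0, 0, 0], "spin": 0}, {"xyz": [0, 0, 0], "spin": 0}, {"xyz": [0, 0, 0], "spin": 0}, {"xyz": [0, 0, -0.2], "spin": 0}, {"xyz": [0, 0, -0.5], "spin": 0}, {"xyz": [0, 0, -0.6], "spin": 0}, {"xyz": [0, 0, -0.6], "spin": 0}, {"xyz": [0, 0, -0.6], "spin": 0}], gripper=45)

```text
time: 59.3
tool_pos: [450.6, 386.2, 225.4]
tcp_rot: [3.141, -0.001, 0.754]
contact_force: [1.1, 0.2, -0.6]
grip_width: 41.4
finger_force: 0.0
```

jog_arm(targets=[{"xyz": [-0.25, 0, 0], "spin": 0}, {"xyz": [-0.25, 0, 0], "spin": 0}, {"xyz": [-0.25, 0, 0], "spin": 0}, {"xyz": [0, 0, 0], "spin": 0}, {"xyz": [0, 0, 0], "spin": 0}, {"xyz": [0, 0, 0], "spin": 0}, {"xyz": [0, 0, 0], "spin": 0}, {"xyz": [0, 0, 0], "spin": 0}, {"xyz": [0, 0, 0], "spin": 0}, {"xyz": [0, 0, 0], "spin": 0}])

```text
time: 60.55
tool_pos: [407.1, 345.2, 222.4]
tcp_rot: [3.141, 0.0, 0.754]
contact_force: [-0.5, -0.3, 0.1]
grip_width: 41.5
finger_force: 0.0
```

```bash
python3 lv.py
python3 - <<'E'
from h import *
c=cal('wrist'); w=bot.capture('wrist'); cv2.imwrite('pics/w17.png',w)
s=bot.capture('side'); sc=bot.capture('scene')
can=np.zeros((600,800,3),np.uint8); can[:250,:640]=w[:250]
can[250:600,:400]=cv2.resize(sc[215:300,145:300],(400,219*350//219)); can[250:600,400:]=cv2.resize(s[145:220,290:430],(400,350))
cv2.imwrite('pics/f17.png',can)
E
```

```text
60.55 [407.1 345.2 222.4] [3.141 0.    0.754] F [-0.5 -0.3  0.1] M [-0.06 -0.06 -0.07] 41.5 0.0 j6 1.38
knob [338.7 140.4] lever 0.39
```

View pics/f17.png

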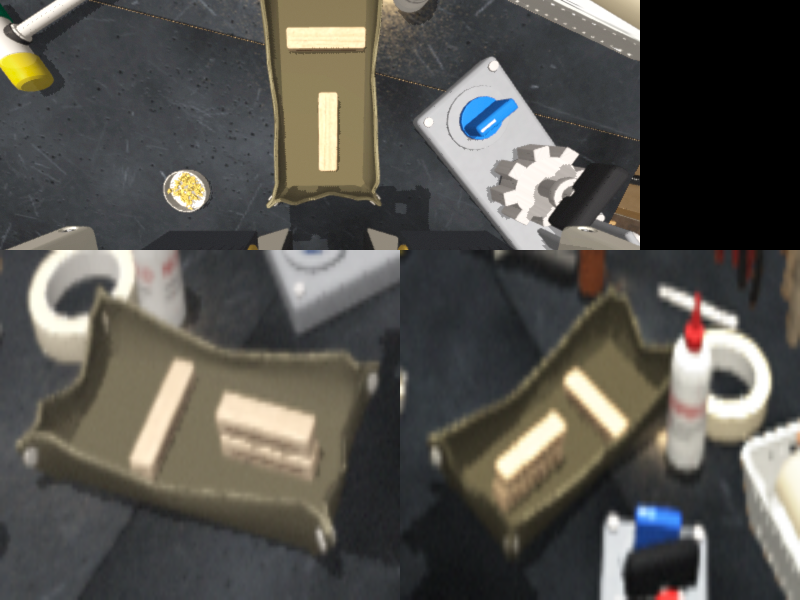

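The pictures show B lying squarely on C at (328,131), A flat at (326,38) and the dial bar along the base. The lever is home at about 0.39, nothing is held, and no other wooden slicker is visible on the bench. Handing in.

```bash
python3 -c "
from plant import bot
print(bot.close_job())"
```

```text
the job is handed in; nothing more can be done
None
```

I handed the job in at about 61 s, but the hand-in gave no verdict: by the last pictures the dial is at its anticlockwise stop, the lever is home (about 0.39 rad), all three slickers found lie flat in the tray (one on another), and the glue, wax and orange block look undisturbed.

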